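# Load the turning kit rack and latch its retaining bar

## Task

Pack the kit rack for the next turning job: lay every wooden blank on the table flat across the two narrow sloping rails, each between its brass cleats, squarely across them and roughly centred, and lay the sanding block and the whetstone flat and lengthwise on the narrow wooden tool beam at the rack's low end. When all the blanks are on the rails, and not before, press the red lever pad down until the catch holds the retaining bar shut over them. There are two to four blanks; leave the other things on the table where they are.

Things in the scene. Friction and masses are not known exactly. Their poses are not given: they have to be found in the camera images.
- rack: fixed kit rack on a plywood base; origin on the table under its middle; x away from the robot, y left to its high end, z up (turned up to 0.1 rad). At y = -180 mm, its low end, stands the tool beam: dark wood, along x from -100 to +100 mm, 30 mm wide, flat level top at z = 60 mm
- bed: the rack's sloped bed; y climbs to the left at 15 degrees, x as the rack's, z square to the slope. Origin 75 mm above the table, midway between the tops of two aluminium rails along y at x = -38 and +38 mm: 10 mm wide, 250 mm long, tops at z = 0, board 20 mm lower. Blanks lie across both rails, length along x
- seat_low (a point): middle of the lowest seat, midway between the rails at rail-top height: y = -93 mm of the bed. Four seats in all, at y = -93, -31, 31, 93 mm, parted and closed by brass cleats on the rails, 12 mm wide along y and 8 mm high, so each seat is 50 mm wide. Wooden end fences stand at x = -92 and +92 mm of the bed (inner faces), up to z = 10 mm
- bar_mid (a point): middle of the aluminium retaining bar (270 mm, along the bed's y), carried by the lever 100 mm from the hinge line at x = 155, z = 36 mm of the bed. Open it stands at the far side at x = 93 mm or more, up to z = 125 mm of the bed; shut it lies over the blanks' far ends at x = 55 mm, 3 mm above them
- lever (a joint): sprung lever at the bed's high end that carries the bar; rad. 0 = up and open, where a spring holds it; grows as it is pressed down. Near 0.96 a spring catch snaps over the pin at its end and holds it; stop at 0.985, so press right to the stop: some 5 N on the pad, up to 10 N at the catch. Once caught it stays shut
- lever_pad (a point): centre of the top face of the lever's red thumb pad (40 x 32 mm), 120 mm from the hinge line x = 155, z = 36 mm of the bed, at y = 178 mm. Up, its face tilts 40 degrees (near end high); it swings 0.96 rad, about 110 mm down and 25 mm toward the robot, and ends tilted 15 degrees the other way
- catch_tip (a point): top of the steel spring catch that stands at the near end of the lever; when the lever is down, it is about 45 mm nearer the robot than the middle of the pad and some 25 mm higher. Do not push it. Open, the lever's near end rises 260 mm above the table: keep clear of it at the upper seat
- blank_a: square turning blank, red-brown wood, 27 x 160 x 27 mm (length along its own y); may be absent. Origin at the centre of its underside as it lies at the start
- blank_a_mid (a point): centre point of blank_a, 13.5 mm above its underside
- blank_b: square turning blank, black wood, 27 x 140 x 27 mm (length along its own y); may be absent. Origin at the centre of its underside as it lies at the start
- blank_b_mid (a point): centre point of blank_b, 13.5 mm above its underside
- blank_c: square turning blank, red-brown wood, 27 x 160 x 27 mm (length along its own y); may be absent. Origin at the centre of its underside as it lies at the start
- blank_c_mid (a point): centre point of blank_c, 13.5 mm above its underside
- blank_d: square turning blank, black wood, 27 x 140 x 27 mm (length along its own y); may be absent. Origin at the centre of its underside as it lies at the start
- blank_d_mid (a point): centre point of blank_d, 13.5 mm above its underside
- sanding_block: tan cork sanding block, 52 x 92 x 32 mm, length along its own y; origin at the centre of its underside
- whetstone: worn grey whetstone, 33 x 68 x 27 mm, length along its own y; origin at the centre of its underside
- chisel: bystander: turning chisel with a wooden handle, 250 mm long, near the front of the table; origin under its middle
- green_box: bystander: small green plastic box, 71 x 103 x 34 mm, at the back right; origin at the centre of its underside
- spray_can: bystander: upright aerosol can with a red cap, 54 mm across, 193 mm tall, at the back; origin at the centre of its underside
Not all that is in view belongs to the job. Leave any pink look-alike of the whetstone alone.

How it is judged:
By the outcome, as a careful person would: the job done as asked, in the order asked, and still so for the second after the job is handed in, with the robot touching nothing.
Of blank_a, blank_b, blank_c, blank_d only 2 to 4 are there at a start; the rules pass over those that are not, and their reading is None.
At some moment in a run one of blank_a, blank_b, blank_c, blank_d may be knocked a few centimetres aside while the robot is not near it.
It also fails if it takes over 210 s, if anything falls off the work surface, if the arm or the gripper's body presses on something with over 40 N, if the wrist force passes 120 N, or if a joint passes its speed limit or range.

## Robot

A 7-joint arm with a two-finger parallel gripper is mounted at the origin on a cart in front of the work surface, level with it; the furniture and walls round the work are solid. World frame = base frame: x ahead of the robot, y to its left, z up, the work surface at z = 0. Lengths are in m, angles in rad, forces in N, time in s.
With the tool pointing down it reaches from about 0.375 to 0.925 m from the base axis. Payload 3.1 kg.
Tool frame: the origin (TCP) lies at the very end of the fingers, on their centre line; the grasp point (between the pads) lies manip.grip_point_offset behind it (manip.grip_point_offset is the distance from the TCP to the grasp point, in m); z points along the fingers, x is the direction in which the jaws open and shut, and the axes are right-handed (so a half turn about z gives the same grasp; the last joint's range is limited). The gripper opens to 85 mm and grips with 20 to 120 N. Pads are 22 mm wide; open, the fingers measure 114 mm over their backs; the gripper's body (76 mm by 85 mm) begins 54 mm behind the grasp point. The pads swing forward as they close: fully open they stand 13 mm farther back than shut.
Start: joints at [1.182, 0.383, 0.044, 1.598, -0.018, 1.161, -0.05], TCP at [0.186, -0.623, 0.231] pointing down, gripper open.
Joint ranges: [-2.61, 2.61], [-0.41, 2.15], [-1.48, 1.57], [0, 2.5], [-1.57, 4.71], [0.05, 1.97], [-2.85, 2.85]. Speed limits (rad/s): [2.79, 2.79, 3.14, 3.14, 3.14, 3.14, 3.14].

## Interface

Orientations are given as [roll, pitch, yaw] about the fixed x, y, z axes, in that order (R = Rz(yaw) Ry(pitch) Rx(roll)).
In Python, from rig import manip gives the robot as it stands.
- The arm moves only by the tool move_arm, never from a script. Its argument "moves" is a list of rows, each a list of 4 numbers: the shift along the tool's x, y, z each as a share of 1 m, from -1 to 1, then the turn about the tool's z as a share of 45 degrees, from -1 to 1. In form: [[x, y, z, roll], ...]. A call has 1 to 20 rows; each row is the pose to reach, as a shift and turn from the pose commanded when the call began, along the tool's axes at that moment; what a row does not reach only later rows make up. A row lasts 1/10 s, in which the tool goes at most 50 mm and 8.59 degrees, less where a joint would pass 70% of its speed; a pose out of reach is approached as far as the arm can. A call with a number of a shift or a turn outside -1 to 1 is refused whole. A call with a gripper value outside its range is refused whole. "grip" is the opening, from -1 (shut) to 1 (fully open), set as the call begins (left out, the last holds). The fingers move at their own pace and stop on an object; "newtons" is the grip in N (left out, the last holds). Time passes only in rows, so rows that repeat a pose let the fingers close. It gives the time, the measured TCP pose, the force and the opening at its end, in the units of the state.
- manip.get_state(): the state, without advancing time (a new reading comes with each control period).
- manip.read_camera(name): name is "scene" or "top"; returns (picture, depth): 480x640x3 uint8, red, green, blue; 480x640 float32, m along the optical axis (not along the pixel's ray), 0 where there is no reading.
- manip.camera_params(name): a dict with "mtx" (3x3 intrinsics, pixels), "origin" and "attitude" of the camera in the world. Camera axes: x right, y down, z forward; pixel columns grow to the right and rows downward; lengths in m; the calibration is good to about 2 mm. A picture is of the moment at which its call begins. camera_params takes no time and is no camera call.
- manip.hand_in(): hands the job in, once; it reports no verdict.
The state is a dict: "clock": time; "joint_positions": joint angles; "qvel": joint speeds; "effort": joint torques, N m; "tcp_pos": TCP position; "eef_rot": TCP orientation; "contact_force": force on the tool from outside, world axes, zero at the start; "moment": the same for the moment, N m; "finger_gap": opening from 0.0 (shut) to 1.0 (fully open).
Only numpy, scipy, OpenCV 4.12 (cv2) and the standard library are available. Lean on these libraries where they do the work, as an engineer would, in place of code of your own. Each camera call takes 0.05 s, during which the arm holds its last target.

## Working session

There is one attempt and no reset: what is moved stays moved. The work goes in short steps, Python scripts to look and compute and a tool call to move; the robot and the scene stay as the last step left them, time stands still between calls to the robot, and variables do not carry over. Pictures are saved under pics/ and viewed, and the job is handed in when it is done.

Besides the shell and the picture viewer there is one more tool, called as name(argument=value, ...), one argument or row to a line, values as JSON. move_arm: Moves the arm, as the interface text tells. Shift numbers are shares of 1 m and turn numbers shares of 45 degrees, none past 1 either way. Its arguments: {"type":"object","properties":{"moves":{"type":"array","items":{"type":"array","items":{"type":"number","minimum":-1,"maximum":1}}},"grip":{"type":"number"},"newtons":{"type":"number"}},"required":["moves"]}

```bash
ls; mkdir -p pics; python3 - <<'E'
from rig import manip
import cv2,numpy as np
print(manip.get_state()); print(manip.grip_point_offset)
for n in("scene","top"):
    p,d=manip.read_camera(n); print(n,manip.camera_params(n))
    cv2.imwrite(f"pics/{n}0.png",p[:,:,::-1]); np.save(f"pics/{n}0d.npy",d)
E
```

```text
pics
{'clock': 0.0, 'joint_positions': array([ 1.18220715,  0.38385117,  0.04383476,  1.59960147, -0.01789683,
        1.16119073, -0.04991853]), 'qvel': array([ 1.40174462e-03, -9.14644972e-04, -3.01822366e-04,  5.72779841e-05,
        1.68824097e-04, -7.84443824e-04, -5.08391869e-04]), 'effort': array([ 2.45045021e-04, -4.33460462e+01,  1.02447264e+00, -2.49511582e+01,
        1.06922246e-02,  1.14485255e-02, -1.36750037e-05]), 'tcp_pos': array([ 0.18607887, -0.6217996 ,  0.22986399]), 'eef_rot': array([ 3.14144591e+00,  2.65419202e-03, -1.27994605e+00]), 'contact_force': array([-0.19558912,  0.95350519,  0.20022645]), 'moment': array([0.00329775, 0.02651635, 0.02806489]), 'finger_gap': 0.9991258812453427}
0.0187
scene {'mtx': array([[481.51110949,   0.        , 314.81453853],
       [  0.        , 481.51110949, 237.88261991],
       [  0.        ,   0.        ,   1.        ]]), 'origin': array([-0.08798772,  0.63342948,  1.02844007]), 'attitude': array([-2.2974756 ,  0.01986015, -2.45484144])}
top {'mtx': array([[543.53403458,   0.        , 320.79546483],
       [  0.        , 543.53403458, 241.6736577 ],
       [  0.        ,   0.        ,   1.        ]]), 'origin': array([ 0.26946781, -0.13254954,  1.79370626]), 'attitude': array([-2.98453478,  0.00639339, -1.56885196])}
```

View pics/scene0.png

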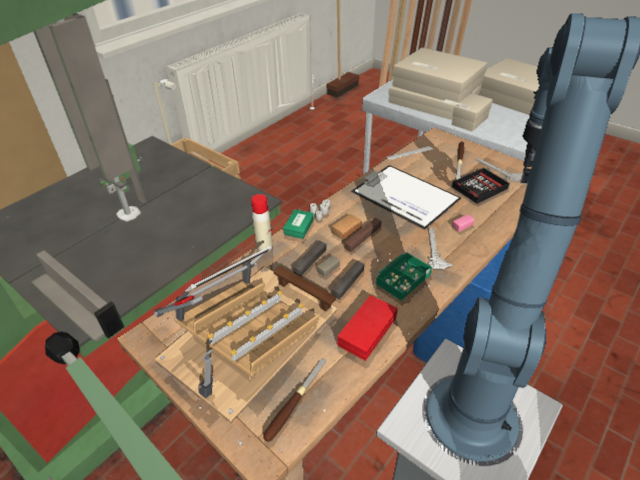

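View pics/top0.png

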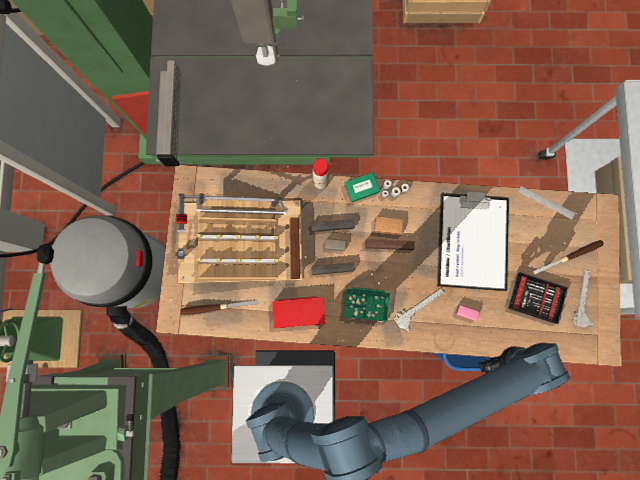

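The overview shows the rack at left, two black blanks near top-view pixels (335,223) and (335,266), a red-brown blank near (390,242), the cork block near (390,225), and the whetstone near (337,242). I'll zoom in and measure.

```bash
cat > h.py <<'E'
import numpy as np,cv2
from scipy.spatial.transform import Rotation as R
from rig import manip
def cam(n):
    c=manip.camera_params(n); return np.array(c['mtx']),np.array(c['origin']),R.from_euler('xyz',c['attitude']).as_matrix()
def cloud(n,d):
    K,o,A=cam(n); v,u=np.mgrid[0:480,0:640]
    p=np.stack([(u-K[0,2])/K[0,0]*d,(v-K[1,2])/K[1,1]*d,d],-1)
    return p@A.T+o
def proj(n,P):
    K,o,A=cam(n); q=(np.atleast_2d(P)-o)@A; q=q@K.T; return q[:,:2]/q[:,2:]
def ray(n,uv,z):
    K,o,A=cam(n); uv=np.atleast_2d(uv).astype(float)
    r=np.c_[(uv-[K[0,2],K[1,2]])/[K[0,0],K[1,1]],np.ones(len(uv))]@A.T
    return o+r*((z-o[2])/r[:,2])[:,None]
def snap(n,tag):
    p,d=manip.read_camera(n); cv2.imwrite(f"pics/{n}{tag}.png",p[:,:,::-1]); np.save(f"pics/{n}{tag}d.npy",d); return p,d
def crop(n,tag,x0,x1,y0,y1,s):
    p=cv2.imread(f"pics/{n}{tag}.png")[y0:y1,x0:x1]; cv2.imwrite(f"pics/{n}{tag}_z{x0}_{y0}.png",cv2.resize(p,None,fx=s,fy=s,interpolation=cv2.INTER_CUBIC))
E
python3 - <<'E'
from h import *
crop("top","0",300,460,180,290,5)
crop("top","0",160,320,170,300,4.6)
P=cloud("top",np.load("pics/top0d.npy"))
for uv in [(335,225),(337,242),(335,266),(390,225),(390,242),(430,320),(250,320),(270,239),(296,250)]: print(uv,P[uv[1],uv[0]].round(4))
E
```

```text
(335, 225) [ 0.605  -0.1676  0.0276]
(337, 242) [ 0.2695 -0.1325  1.7937]
(335, 266) [ 0.4692 -0.1673  0.0234]
(390, 225) [ 0.6046 -0.3488  0.0305]
(390, 242) [ 0.5488 -0.3486  0.0244]
(430, 320) [ 0.2951 -0.4777 -0.0019]
(250, 320) [ 2.940e-01  1.105e-01 -1.000e-04]
(270, 239) [0.5553 0.045  0.0436]
(296, 250) [ 0.5173 -0.0409  0.0563]
```

View pics/top0_z300_180.png

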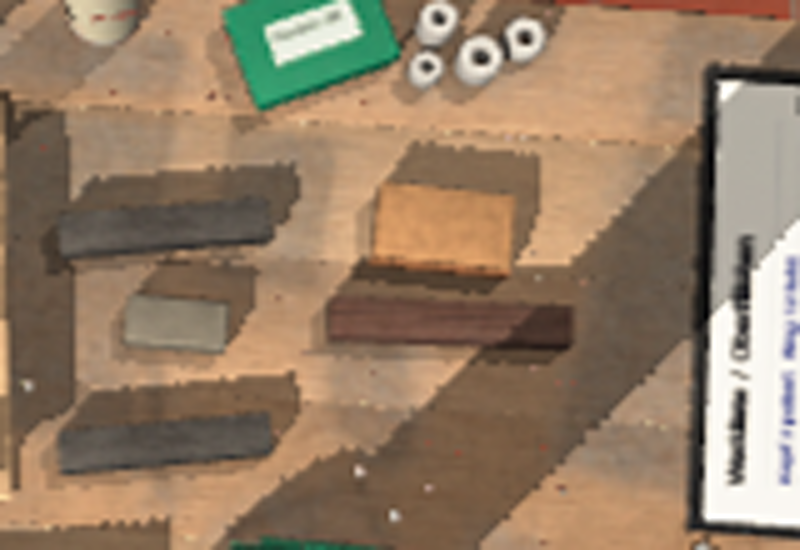

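View pics/top0_z160_170.png

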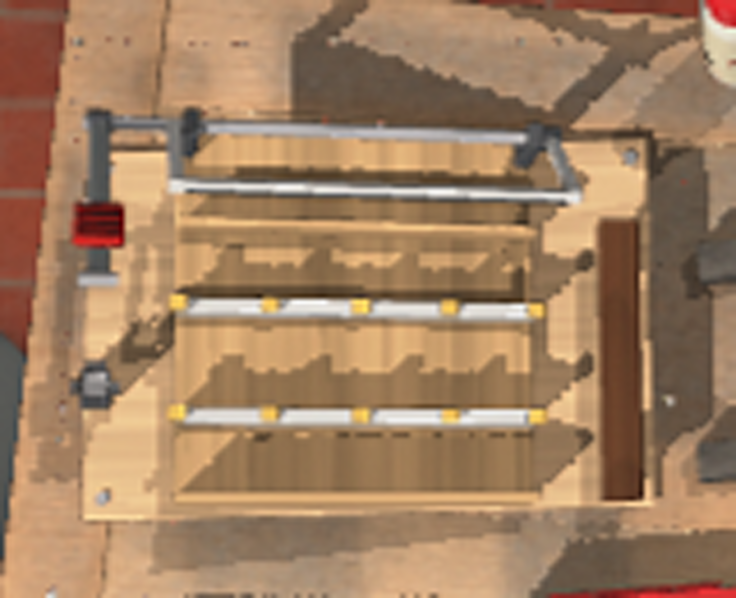

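Three blanks are present: two black and one red-brown. In the zooms, the cleats show as yellow spots and the beam as a dark strip. Next I'll fit the rack pose from the cleats and the object rectangles.

```bash
cat >> h.py <<'E'
def rackfit(n,tag,show=False):
    im=cv2.imread(f"pics/{n}{tag}.png"); hsv=cv2.cvtColor(im,cv2.COLOR_BGR2HSV)
    m=cv2.inRange(hsv,(20,140,140),(32,255,255)); return m
def objs(tag,zmin=.017,zmax=.045,box=(.40,.70,-.47,-.07)):
    P=cloud("top",np.load(f"pics/top{tag}d.npy")); im=cv2.imread(f"pics/top{tag}.png")
    m=(P[...,2]>zmin)&(P[...,2]<zmax)&(P[...,0]>box[0])&(P[...,0]<box[1])&(P[...,1]>box[2])&(P[...,1]<box[3])
    n,l,st,c=cv2.connectedComponentsWithStats(m.astype(np.uint8),connectivity=4); out=[]
    for i in range(1,n):
        if st[i,4]<60: continue
        q=P[l==i]; zt=np.percentile(q[:,2],70); 
        t=q[q[:,2]>zt-.009]
        r=cv2.minAreaRect((t[:,:2]*1000).astype(np.float32)); w,h=r[1]; a=r[2]
        if w>h: a=a  # long axis angle
        else: a=a+90; w,h=h,w
        a=(a+90)%180-90
        out.append(dict(c=np.array(r[0])/1000,L=w,W=h,a=a,z=zt,px=c[i],col=im[l==i].mean(0),cm=t[:,:2].mean(0)))
    return out
E
python3 - <<'E'
from h import *
for o in objs("0"): print(o['c'].round(4),o['cm'].round(4),'L%.0f W%.0f a%.1f z%.4f'%(o['L'],o['W'],o['a'],o['z']),o['px'].round(0),o['col'].round(0))
m=rackfit("top","0"); n,l,st,c=cv2.connectedComponentsWithStats(m)
for i in range(1,n):
    if st[i,4]>3 and 190<c[i][0]<285 and 230<c[i][1]<268: print(st[i,4],c[i].round(1))
E
```

```text
[ 0.6048 -0.343 ] [ 0.605  -0.3429] L90 W53 a83.8 z0.0331 [388. 225.] [ 93. 141. 197.]
[ 0.6064 -0.1581] [ 0.606  -0.1584] L139 W29 a-85.6 z0.0289 [332. 225.] [74. 82. 89.]
[ 0.5421 -0.1673] [ 0.5419 -0.1664] L66 W34 a89.0 z0.0291 [335. 244.] [109. 128. 140.]
[ 0.5428 -0.347 ] [ 0.5426 -0.347 ] L160 W28 a87.2 z0.0288 [390. 244.] [ 59.  71. 101.]
[ 0.4626 -0.1579] [ 0.4625 -0.1576] L139 W28 a-84.5 z0.0294 [332. 268.] [75. 83. 90.]
9 [198. 235.]
4 [218.5 235.5]
9 [238. 236.]
6 [257.  236.5]
7 [276.1 236.7]
8 [198.1 259.1]
5 [218.2 259.6]
7 [238.1 259.7]
5 [257.8 259.4]
7 [276.3 260.1]
```

```bash
python3 - <<'E'
from h import *
from scipy.optimize import least_squares
px=np.array([[198,235],[218.5,235.5],[238,236],[257,236.5],[276.1,236.7],[198.1,259.1],[218.2,259.6],[238.1,259.7],[257.8,259.4],[276.3,260.1]])
c,s=np.cos(np.radians(15)),np.sin(np.radians(15))
yb=np.array([124,62,0,-62,-124]*2)/1000.; xb=np.array([.038]*5+[-.038]*5); zb=.008
L=np.c_[xb,yb*c-zb*s,.075+yb*s+zb*c]
def W(p,L): 
    r=R.from_euler('z',p[2]).as_matrix(); return L@r.T+[p[0],p[1],0]
f=least_squares(lambda p:(proj("top",W(p,L))-px).ravel(),[.55,.12,0]); print(f.x,np.abs(f.fun).max(),f.fun.reshape(-1,2).round(1))
# beam check
b=W(f.x,np.array([[-.1,-.195,.06],[.1,-.195,.06],[.1,-.165,.06],[-.1,-.165,.06]])); print("beam px",proj("top",b).round(1))
P=cloud("top",np.load("pics/top0d.npy"))
im=cv2.imread("pics/top0.png"); sub=im[205:295,285:306].astype(int)
m=np.zeros((480,640),np.uint8); m[205:295,285:306]=((sub[...,2]<110)&(sub[...,2]-sub[...,0]>20)&(sub[...,2]>50))
n,l,st,cc=cv2.connectedComponentsWithStats(m); i=1+st[1:,4].argmax(); ct=np.argwhere(l==i)[:,::-1]
q=ray("top",ct,.06); r=cv2.minAreaRect((q[:,:2]*1000).astype(np.float32)); print("beam seen",r, "pred",W(f.x,np.array([[0,-.18,.06]])))
# pad
for th in(40,-15):
    t=np.radians(th); pb=np.array([.155-.12*np.cos(t),.178,.036+.12*np.sin(t)])
    Lp=np.array([[pb[0],pb[1]*c-pb[2]*s,.075+pb[1]*s+pb[2]*c]]); w=W(f.x,Lp); print(th,w.round(4),proj("top",w),proj("scene",w))
red=cv2.inRange(cv2.cvtColor(im,cv2.COLOR_BGR2HSV),(0,160,80),(10,255,255)); red[:,200:]=0; red[:200]=0; red[240:]=0; red[:,:170]=0
ys,xs=np.nonzero(red); print("red",xs.mean(),ys.mean(),len(xs),np.median(P[red>0],0))
im2=im.copy()
for a in proj("top",W(f.x,L)): cv2.circle(im2,tuple(a.round().astype(int).tolist()),1,(255,0,255),-1)
E
```

```text
[0.52060063 0.14473943 0.02538383] 0.365942939097863 [[ 0.2  0.2]
 [-0.2  0.1]
 [-0.  -0. ]
 [ 0.3 -0.2]
 [ 0.2  0. ]
 [-0.2  0.1]
 [-0.1 -0.2]
 [-0.1 -0.1]
 [-0.4  0.3]
 [ 0.3 -0.2]]
beam px [[299.4 278.2]
 [298.3 216.9]
 [289.1 217.1]
 [290.  278.5]]
beam seen ((524.0502319335938, -37.74094772338867), (195.5688934326172, 25.721406936645508), 0.6028406620025635) pred [[ 0.52516923 -0.03520258  0.06      ]]
40 [[0.58   0.2889 0.2303]] [[180.81441541 220.34458763]] [[185.33676781 303.20262083]]
-15 [[0.5553 0.3163 0.1258]] [[180.45238377 234.65025172]] [[191.98136312 345.92620802]]
red 180.0 218.01190476190476 84 [0.58103381 0.28664709 0.24426092]
```

```bash
cat >> h.py <<'E'
RK=(0.5206,0.1447,0.0254)
def rk(L):  # rack frame -> world
    return np.atleast_2d(L)@R.from_euler('z',RK[2]).as_matrix().T+[RK[0],RK[1],0]
def bed(B):
    B=np.atleast_2d(B).astype(float); c,s=np.cos(np.radians(15)),np.sin(np.radians(15))
    return rk(np.c_[B[:,0],B[:,1]*c-B[:,2]*s,.075+B[:,1]*s+B[:,2]*c])
def go(x,y,z,yawdeg,pose=None):
    st=manip.get_state(); p=st['tcp_pos']; r=R.from_euler('xyz',st['eef_rot'])
    if pose is not None: p=np.array(pose[:3]); r=R.from_euler('xyz',[np.pi,0,np.radians(pose[3])])
    d=r.inv().apply(np.array([x,y,z])-p); x_ax=r.apply([1,0,0]); yaw=np.degrees(np.arctan2(x_ax[1],x_ax[0]))
    dy=(yawdeg-yaw+180)%360-180
    print("row",(d).round(4),"turn",round(-dy/45,3),"| now",p.round(4),"yaw %.1f"%yaw)
def rect(c,L,W,a,z):
    a=np.radians(a); u=np.array([np.cos(a),np.sin(a)]); v=np.array([-u[1],u[0]])
    return np.array([[*(np.array(c)+sx*L/2*u+sy*W/2*v),z] for sx,sy in((1,1),(1,-1),(-1,-1),(-1,1))])
def over(n,tag,rects,x0,x1,y0,y1,s,out):
    p=cv2.imread(f"pics/{n}{tag}.png")[y0:y1,x0:x1]; p=cv2.resize(p,None,fx=s,fy=s,interpolation=cv2.INTER_CUBIC)
    for q in rects:
        uv=((proj(n,q)-[x0,y0]+.5)*s).round().astype(np.int32); cv2.polylines(p,[uv],True,(255,0,255),1)
    cv2.imwrite(f"pics/{out}.png",p)
E
python3 - <<'E'
from h import *
rs=[rect((.6048,-.343),.092,.052,84.5,.032),rect((.6064,-.158),.140,.027,-85.6,.027),rect((.542,-.1668),.068,.033,85.5,.027),rect((.5427,-.347),.16,.027,87.2,.027),rect((.4626,-.158),.14,.027,-84.8,.027)]
over("top","0",rs,300,460,180,290,5,"o1"); over("scene","0",rs,280,400,200,310,6.5,"o2")
go(.607,-.343,.2,-5.5)
E
```

```text
row [-0.1464 -0.4832  0.0303] turn -1.507 | now [ 0.1861 -0.6219  0.23  ] yaw -73.3
```

View pics/o1.png

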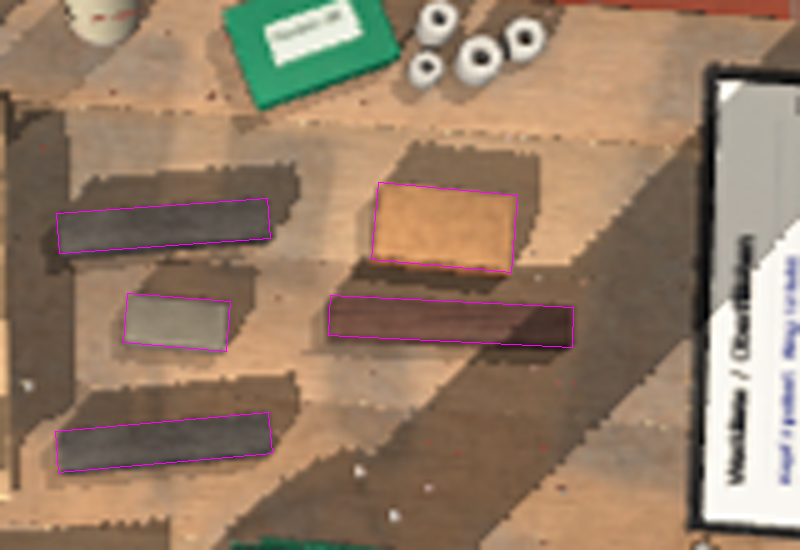

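View pics/o2.png

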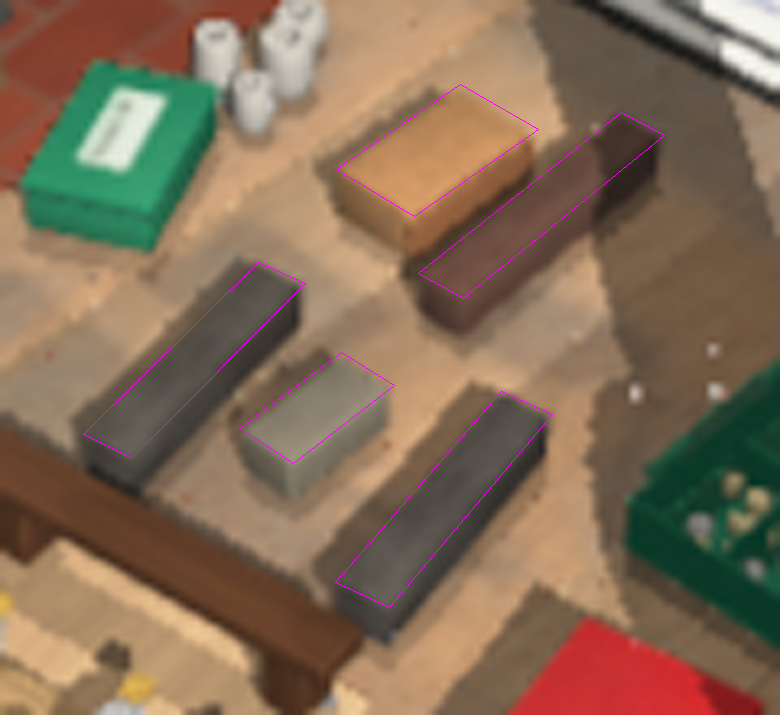

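The overlays match both views to about 2 mm: cork block, red blank, whetstone and both black blanks. I'll start with the sanding block, because it frees up space beside the red blank.

move_arm(
  moves=[
    [-0.146, -0.483, 0.03, -1.0],
    [-0.146, -0.483, 0.03, -1.0],
    [-0.146, -0.483, 0.03, -1.0],
    [-0.146, -0.483, 0.03, -1.0],
    [-0.146, -0.483, 0.03, -1.0],
    [-0.146, -0.483, 0.03, -1.0],
    [-0.146, -0.483, 0.03, -1.0],
    [-0.146, -0.483, 0.03, -1.0],
    [-0.146, -0.483, 0.03, -1.0],
    [-0.146, -0.483, 0.03, -1.0],
    [-0.146, -0.483, 0.03, -1.0],
    [-0.146, -0.483, 0.03, -1.0],
  ],
  grip=0.41,
  newtons=40,
)

```text
clock: 1.3
tcp_pos: [0.6091, -0.3404, 0.2]
eef_rot: [-3.14, 0.002, -0.488]
contact_force: [0.8, 0.2, 0.1]
finger_gap: 0.706
```

```bash
python3 - <<'E'
from h import *
s=manip.get_state(); print(s['clock'],s['finger_gap'],s['joint_positions'].round(2),s['contact_force'])
go(.607,-.343,.1,-5.5)
E
```

```text
1.3 0.7058572999572207 [ 0.64  0.52 -0.26  1.48  0.14  1.16 -0.13] [0.79004908 0.21509847 0.08860291]
row [-0.0005  0.0035  0.1   ] turn -0.5 | now [ 0.6091 -0.3404  0.2   ] yaw -28.0
```

move_arm(
  moves=[
    [0, 0.003, 0.1, -0.5],
    [0, 0.003, 0.14, -0.5],
    [0, 0.003, 0.14, -0.5],
    [0, 0.003, 0.14, -0.5],
    [0, 0.003, 0.14, -0.5],
    [0, 0.003, 0.14, -0.5],
  ],
)

```text
clock: 1.9
tcp_pos: [0.6076, -0.3491, 0.0648]
eef_rot: [3.139, -0.005, -0.105]
contact_force: [-0.7, 0.6, 0.5]
finger_gap: 0.704
```

```bash
python3 - <<'E'
from h import *
go(.607,-.343,.002,-5.5)
snap("top","1"); crop("top","1",340,440,190,270,6)
E
```

```text
row [-0.0015 -0.0062  0.0628] turn -0.011 | now [ 0.6076 -0.3491  0.0648] yaw -6.0
```

View pics/top1_z340_190.png

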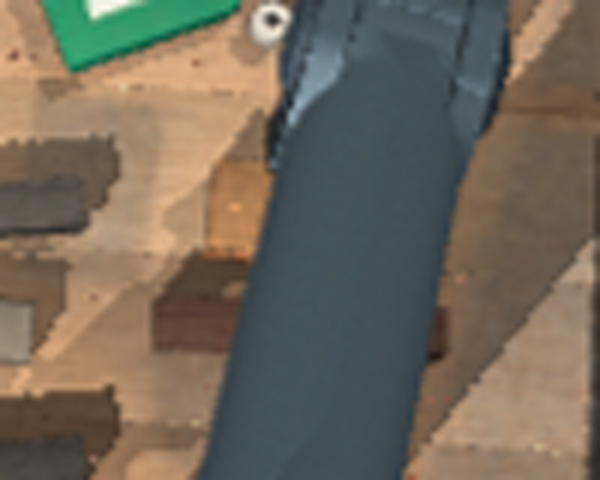

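The arm hides the block from above. I'll re-read the settled pose and go down.

```bash
python3 - <<'E'
from h import *
go(.607,-.343,.002,-5.5)
E
```

```text
row [-0.0022 -0.0059  0.0634] turn -0.01 | now [ 0.6082 -0.3489  0.0654] yaw -6.0
```

move_arm(
  moves=[
    [-0.002, -0.006, 0.03, 0],
    [-0.002, -0.006, 0.05, 0],
    [-0.002, -0.006, 0.063, 0],
    [-0.002, -0.006, 0.063, 0],
    [-0.002, -0.006, 0.063, 0],
  ],
)

```text
clock: 2.45
tcp_pos: [0.6046, -0.3412, -0.0015]
eef_rot: [3.141, -0.0, -0.102]
contact_force: [1.2, -0.9, 1.3]
finger_gap: 0.705
```

```bash
python3 - <<'E'
from h import *
go(.607,-.343,.002,-5.5); print(manip.get_state()['contact_force'])
E
```

```text
row [ 0.0025  0.0016 -0.0035] turn -0.008 | now [ 0.6046 -0.3412 -0.0015] yaw -5.9
[ 1.18360811 -0.9078734   1.25628994]
```

move_arm(
  moves=[
    [0, 0, -0.003, 0],
    [0, 0, -0.003, 0],
    [0, 0, -0.003, 0],
    [0, 0, -0.003, 0],
    [0, 0, -0.003, 0],
    [0, 0, -0.003, 0],
    [0, 0, -0.003, 0],
  ],
  grip=-1,
)

```text
clock: 3.15
tcp_pos: [0.6045, -0.3409, 0.0015]
eef_rot: [3.141, -0.0, -0.102]
contact_force: [-0.1, -0.3, 0.8]
finger_gap: 0.581
```

move_arm(
  moves=[
    [0, 0, -0.05, 0],
    [0, 0, -0.1, 0],
    [0, 0, -0.15, 0],
    [0, 0, -0.17, 0],
    [0, 0, -0.17, 0],
  ],
)

```text
clock: 3.65
tcp_pos: [0.6079, -0.3421, 0.1772]
eef_rot: [3.138, -0.01, -0.102]
contact_force: [0.1, 0.4, -0.3]
finger_gap: 0.578
```

```bash
python3 - <<'E'
from h import *
b=rk([[-.052,-.180,.06],[.054,-.18,.06]]); print(b)
s=manip.get_state(); print(s['finger_gap']*85,s['contact_force'])
for yw in(91.5,-88.5): go(*b[0][:2],.17,yw)
snap("scene","2"); crop("scene","2",240,440,130,320,4)
E
```

```text
[[ 0.47318828 -0.0365626   0.06      ]
 [ 0.57915409 -0.03387049  0.06      ]]
49.15510958323813 [ 0.12552313  0.40007138 -0.27734267]
row [-0.1651 -0.2903  0.0045] turn -2.163 | now [ 0.6079 -0.3421  0.1772] yaw -5.8
row [-0.1651 -0.2903  0.0045] turn 1.837 | now [ 0.6079 -0.3421  0.1772] yaw -5.8
```

View pics/scene2_z240_130.png

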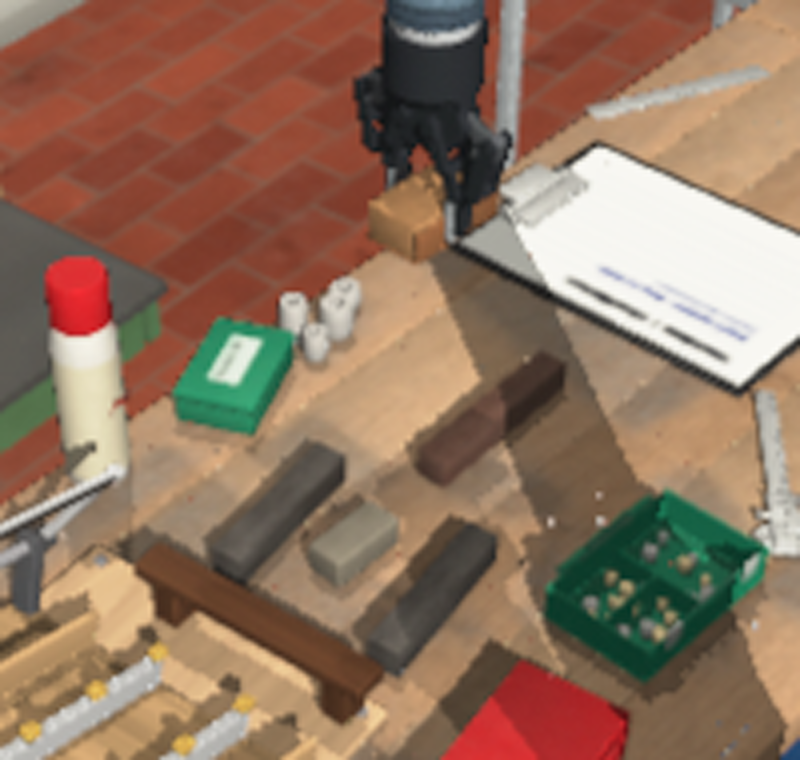

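The block is held. Now to the beam, turning as it goes.

move_arm(
  moves=[
    [-0.165, -0.29, 0, 0.98],
    [-0.165, -0.29, 0, 0.98],
    [-0.165, -0.29, 0, 0.98],
    [-0.165, -0.29, 0, 0.98],
    [-0.165, -0.29, 0, 0.98],
    [-0.165, -0.29, 0, 0.98],
    [-0.165, -0.29, 0, 0.98],
    [-0.165, -0.29, 0, 0.98],
    [-0.165, -0.29, 0, 0.98],
    [-0.165, -0.29, 0, 0.98],
  ],
)

```text
clock: 4.7
tcp_pos: [0.4692, -0.0369, 0.17]
eef_rot: [3.14, 0.001, -0.873]
contact_force: [0.2, 0.3, -0.3]
finger_gap: 0.573
```

move_arm(
  moves=[
    [0, 0, 0, 0.85],
    [0, 0, 0, 0.85],
    [0, 0, 0, 0.85],
    [0, 0, 0, 0.85],
    [0, 0, 0, 0.85],
    [0, 0, 0, 0.85],
    [0, 0, 0, 0.85],
  ],
)

```text
clock: 5.4
tcp_pos: [0.4699, -0.0368, 0.1708]
eef_rot: [3.141, 0.0, -1.54]
contact_force: [-0.1, -0.2, -0.3]
finger_gap: 0.574
```

```bash
python3 - <<'E'
from h import *
go(.473,-.0365,.075,-88.5); print(manip.get_state()['joint_positions'].round(2))
E
```

```text
row [-0.0002 -0.0032  0.0958] turn 0.006 | now [ 0.4699 -0.0368  0.1708] yaw -88.2
[ 0.3   0.13 -0.33  2.06  0.05  0.96 -1.6 ]
```

move_arm(
  moves=[
    [0, -0.005, 0.04, 0],
    [0, -0.005, 0.08, 0],
    [0, -0.005, 0.1, 0],
    [0, -0.005, 0.105, 0],
    [0, -0.005, 0.105, 0],
  ],
)

```text
clock: 5.9
tcp_pos: [0.4744, -0.0357, 0.0657]
eef_rot: [3.14, 0.0, -1.539]
contact_force: [0.5, 0.2, -0.9]
finger_gap: 0.575
```

```bash
python3 - <<'E'
from h import *
go(.475,-.0365,.0615,-88.5); print(manip.get_state()['contact_force'])
snap("scene","3"); crop("scene","3",240,400,190,350,4.5)
snap("top","3"); crop("top","3",240,360,180,300,5)
E
```

```text
row [ 0.0009 -0.0006  0.0042] turn 0.007 | now [ 0.4744 -0.0357  0.0657] yaw -88.2
[ 0.46081275  0.24622384 -0.89590717]
```

View pics/scene3_z240_190.png

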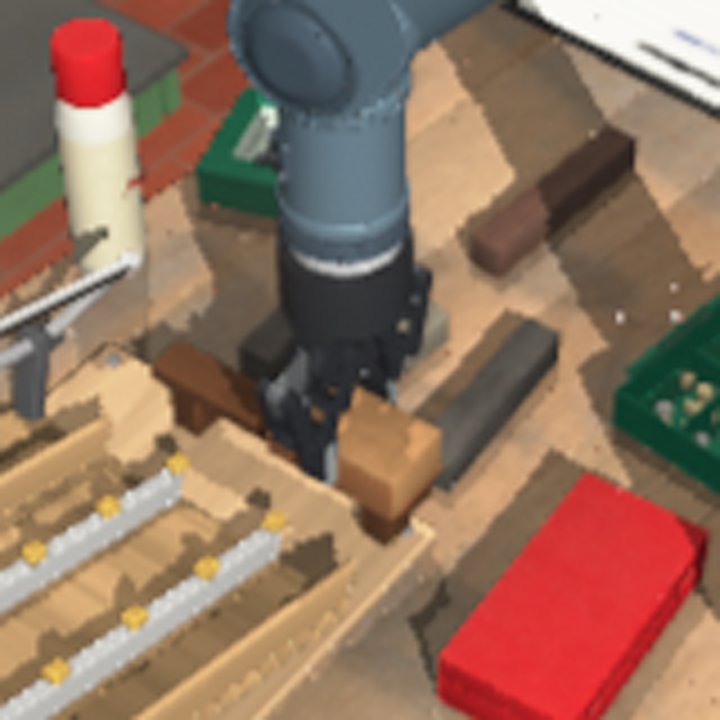

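View pics/top3_z240_180.png

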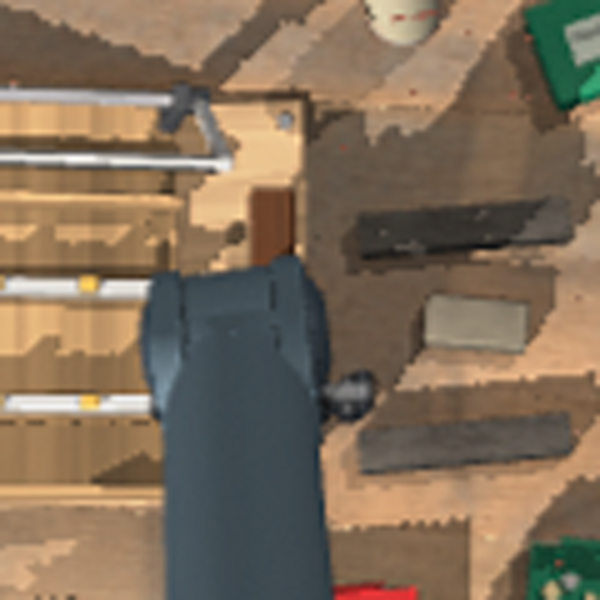

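The block hangs over the beam's near half. Lowering the last 4 mm and releasing with a modest opening.

move_arm(
  moves=[
    [0.001, 0, 0.002, 0],
    [0.001, 0, 0.004, 0],
    [0.001, 0, 0.005, 0],
    [0.001, 0, 0.005, 0],
  ],
)

```text
clock: 6.4
tcp_pos: [0.4749, -0.0364, 0.0615]
eef_rot: [-3.141, -0.0, -1.539]
contact_force: [0.1, 0.4, -0.4]
finger_gap: 0.58
```

move_arm(
  moves=[
    [0, 0, 0, 0],
    [0, 0, 0, 0],
    [0, 0, 0, 0],
    [0, 0, 0, 0],
    [0, 0, 0, 0],
  ],
  grip=0.5,
)

```text
clock: 6.9
tcp_pos: [0.4749, -0.0363, 0.0613]
eef_rot: [-3.141, 0.0, -1.539]
contact_force: [0.5, -0.5, -0.5]
finger_gap: 0.749
```

move_arm(
  moves=[
    [0, 0, -0.04, 0],
    [0, 0, -0.08, 0],
    [0, 0, -0.12, 0],
    [0, 0, -0.12, 0],
  ],
)

```text
clock: 7.3
tcp_pos: [0.4798, -0.0364, 0.1875]
eef_rot: [-3.129, -0.002, -1.539]
contact_force: [1.2, -0.4, 0.2]
finger_gap: 0.748
```

```bash
python3 - <<'E'
from h import *
go(.542,-.1668,.17,-4.5)
go(.542,-.1668,.17,175.5)
E
```

```text
row [ 0.1323 -0.0578  0.0184] turn -1.86 | now [ 0.4798 -0.0364  0.1875] yaw -88.2
row [ 0.1323 -0.0578  0.0184] turn 2.14 | now [ 0.4798 -0.0364  0.1875] yaw -88.2
```

move_arm(
  moves=[
    [0.132, -0.062, 0.0, -0.93],
    [0.132, -0.062, 0.0, -0.93],
    [0.132, -0.062, 0.0, -0.93],
    [0.132, -0.062, 0.0, -0.93],
    [0.132, -0.062, 0.0, -0.93],
    [0.132, -0.062, 0, -0.93],
  ],
  grip=0.08,
)

```text
clock: 7.9
tcp_pos: [0.5405, -0.1667, 0.1802]
eef_rot: [3.141, 0.002, -0.81]
contact_force: [0.2, 0.6, -0.5]
finger_gap: 0.543
```

move_arm(
  moves=[
    [0, 0, 0, -0.93],
    [0, 0, 0, -0.93],
    [0, 0, 0, -0.93],
    [0, 0, 0, -0.93],
    [0, 0, 0, -0.93],
    [0, 0, 0, -0.93],
  ],
)

```text
clock: 8.5
tcp_pos: [0.5406, -0.1658, 0.1808]
eef_rot: [-3.141, 0.001, -0.08]
contact_force: [1.0, -0.0, 0.3]
finger_gap: 0.54
```

```bash
python3 - <<'E'
from h import *
snap("scene","4"); crop("scene","4",240,400,190,350,4.5)
go(.542,-.1668,.06,-4.5)
E
```

```text
row [0.0015 0.0008 0.1209] turn -0.005 | now [ 0.5406 -0.1659  0.1809] yaw -4.7
```

View pics/scene4_z240_190.png

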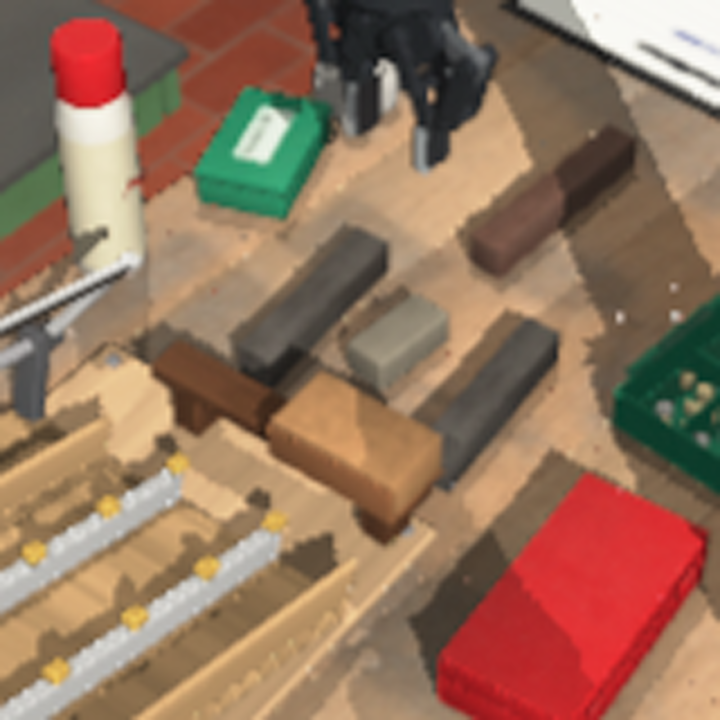

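The sanding block sits lengthwise on the beam and the other objects haven't moved. Down to the whetstone.

move_arm(
  moves=[
    [0.0015, 0.001, 0.05, 0],
    [0.0015, 0.001, 0.1, 0],
    [0.0015, 0.001, 0.14, 0],
    [0.0015, 0.001, 0.165, 0],
    [0.0015, 0.001, 0.176, 0],
    [0.0015, 0.001, 0.178, 0],
    [0.0015, 0.001, 0.178, 0],
  ],
)

```text
clock: 9.25
tcp_pos: [0.5434, -0.1676, 0.0042]
eef_rot: [3.141, -0.002, -0.079]
contact_force: [0.8, -1.4, 0.5]
finger_gap: 0.541
```

move_arm(
  moves=[
    [0, 0, 0, 0],
    [0, 0, 0, 0],
    [0, 0, 0, 0],
    [0, 0, 0, 0],
    [0, 0, 0, 0],
    [0, 0, 0, 0],
  ],
  grip=-1,
)

```text
clock: 9.85
tcp_pos: [0.5443, -0.168, 0.0053]
eef_rot: [3.141, -0.004, -0.079]
contact_force: [0.5, 0.2, 6.6]
finger_gap: 0.377
```

move_arm(
  moves=[
    [0, 0, -0.05, 0],
    [0, 0, -0.1, 0],
    [0, 0, -0.15, 0],
    [0, 0, -0.17, 0],
    [0, 0, -0.17, 0],
  ],
)

```text
clock: 10.35
tcp_pos: [0.5454, -0.1682, 0.1779]
eef_rot: [3.139, -0.009, -0.079]
contact_force: [1.0, 0.3, -2.2]
finger_gap: 0.38
```

```bash
python3 - <<'E'
from h import *
go(.579,-.0352,.17,-88.5)
snap("scene","5"); crop("scene","5",240,400,120,350,3)
E
```

```text
row [ 0.023  -0.1352  0.0078] turn 1.867 | now [ 0.5454 -0.1682  0.1779] yaw -4.5
```

View pics/scene5_z240_120.png

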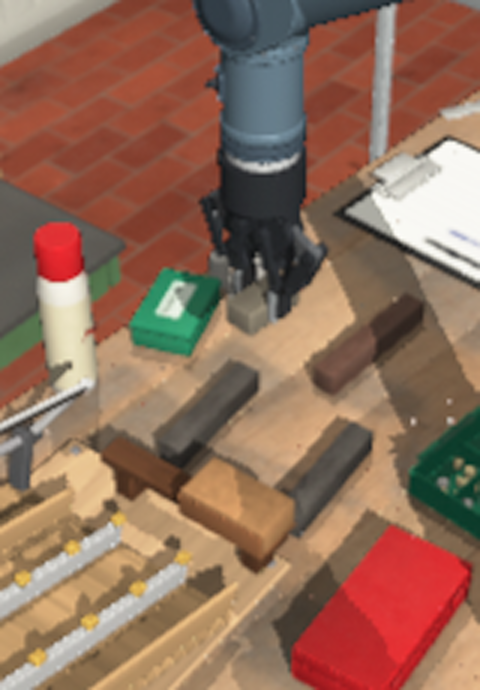

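```bash
python3 - <<'E'
from h import *
P=cloud("top",np.load("pics/top0d.npy"))
for uv in [(284,211),(284,212),(285,212),(286,213),(270,210),(283,211),(240,210)]: print(uv,P[uv[1],uv[0]].round(3), ray("top",[uv],.15).round(3))
print(bed([[.11,-.135,.125],[.093,-.135,.125],[.11,0,.125]]), proj("top",bed([[.11,-.135,.12],[.11,.135,.12]])))
# sanding block now
for o in objs("4",.075,.11,(.40,.60,-.10,.03)): print(o['c'],o['L'],o['W'],o['a'],o['z']) if 0 else None
snap("top","5"); 
for o in objs("5",.075,.11,(.40,.60,-.10,.03)): print(o['c'],o['L'],o['W'],o['a'],o['z'])
crop("top","5",250,350,190,300,5)
E
```

```text
(284, 211) [ 0.621 -0.009  0.169] [[ 0.626 -0.008  0.15 ]]
(284, 212) [ 0.62  -0.009  0.161] [[ 0.622 -0.008  0.15 ]]
(285, 212) [ 0.62  -0.012  0.161] [[ 0.622 -0.011  0.15 ]]
(286, 213) [ 0.649 -0.004  0.009] [[ 0.619 -0.014  0.15 ]]
(270, 210) [0.625 0.034 0.166] [[0.629 0.036 0.15 ]]
(283, 211) [ 0.623 -0.005  0.162] [[ 0.626 -0.005  0.15 ]]
(240, 210) [0.619 0.121 0.197] [[0.629 0.129 0.15 ]]
[[ 0.63469798 -0.01520617  0.16080016]
 [ 0.61770347 -0.01563792  0.16080016]
 [ 0.63138618  0.11515175  0.19574073]] [[285.9362628  207.72280685]
 [196.12543387 204.71411242]]Traceback (most recent call last):
  File "<stdin>", line 6, in <module>
  File "h.py", line 24, in objs
    P=cloud("top",np.load(f"pics/top{tag}d.npy")); im=cv2.imread(f"pics/top{tag}.png")
                  ~~~~~~~^^^^^^^^^^^^^^^^^^^^^^^
    fid = stack.enter_context(open(os.fspath(file), "rb"))
                              ~~~~^^^^^^^^^^^^^^^^^^^^^^^
FileNotFoundError: [Errno 2] No such file or directory: 'pics/top4d.npy'
```

```bash
python3 - <<'E'
from h import *
snap("top","5"); 
for o in objs("5",.075,.11,(.40,.60,-.10,.03)): print(o['c'],o['L'],o['W'],o['a'],o['z'])
crop("top","5",250,350,190,300,5)
E
```

```text
[ 0.47102069 -0.03354865] 89.93721771240234 51.06536102294922 0.8703578114509583 0.0931104077004448
```

View pics/top5_z250_190.png

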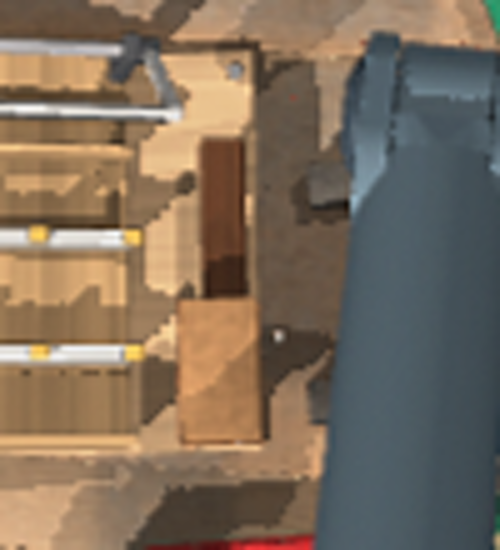

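move_arm(
  moves=[
    [0.002, -0.133, 0, 0.93],
    [0.002, -0.133, 0, 0.93],
    [0.002, -0.133, 0, 0.93],
    [0.002, -0.133, 0, 0.93],
    [0.002, -0.133, 0, 0.93],
    [0.002, -0.133, 0, 0.93],
  ],
)

```text
clock: 11.05
tcp_pos: [0.5525, -0.0345, 0.1703]
eef_rot: [3.137, 0.004, -0.807]
contact_force: [-0.3, -0.7, -1.9]
finger_gap: 0.38
```

move_arm(
  moves=[
    [0, 0, 0, 0.94],
    [0, 0, 0, 0.94],
    [0, 0, 0, 0.94],
    [0, 0, 0, 0.94],
    [0, 0, 0, 0.94],
    [0, 0, 0, 0.94],
  ],
)

```text
clock: 11.65
tcp_pos: [0.5533, -0.0356, 0.1713]
eef_rot: [3.138, 0.0, -1.545]
contact_force: [0.0, 0.7, -1.6]
finger_gap: 0.376
```

```bash
python3 - <<'E'
from h import *
go(.558,-.036,.069,-88.5)
E
```

```text
row [ 0.0005 -0.0051  0.1023] turn -0.0 | now [ 0.5533 -0.0356  0.1713] yaw -88.5
```

move_arm(
  moves=[
    [0.001, -0.005, 0.04, 0],
    [0.001, -0.005, 0.08, 0],
    [0.001, -0.005, 0.1, 0],
    [0.001, -0.005, 0.103, 0],
    [0.001, -0.005, 0.106, 0],
    [0.001, -0.005, 0.106, 0],
  ],
)

```text
clock: 12.25
tcp_pos: [0.5605, -0.036, 0.0679]
eef_rot: [-3.14, 0.0, -1.546]
contact_force: [0.6, 0.0, -0.9]
finger_gap: 0.376
```

```bash
python3 - <<'E'
from h import *
go(.558,-.036,.065,-88.5); print(manip.get_state()['contact_force'])
snap("scene","6"); crop("scene","6",240,360,220,340,6)
E
```

```text
row [-0.0001  0.0025  0.0029] turn -0.001 | now [ 0.5605 -0.036   0.0679] yaw -88.6
[ 0.58088643  0.04498476 -0.91396304]
```

View pics/scene6_z240_220.png

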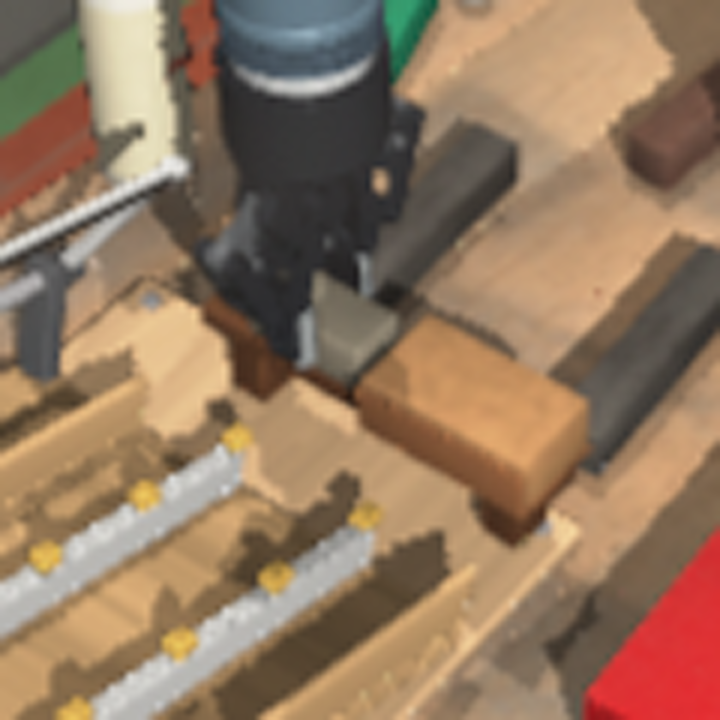

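The whetstone is over the beam behind the cork block. Lower and release.

move_arm(
  moves=[
    [0, 0, 0.002, 0],
    [0, 0, 0.003, 0],
    [0, 0, 0.004, 0],
    [0, 0, 0.004, 0],
  ],
)

```text
clock: 12.7
tcp_pos: [0.5607, -0.036, 0.0653]
eef_rot: [-3.14, -0.001, -1.547]
contact_force: [-1.8, 0.4, 7.2]
finger_gap: 0.378
```

move_arm(
  moves=[
    [0, 0, 0, 0],
    [0, 0, 0, 0],
    [0, 0, 0, 0],
    [0, 0, 0, 0],
    [0, 0, 0, 0],
  ],
  grip=0.1,
)

```text
clock: 13.2
tcp_pos: [0.5597, -0.0359, 0.0631]
eef_rot: [3.141, 0.0, -1.547]
contact_force: [-0.2, -0.1, 0.2]
finger_gap: 0.549
```

move_arm(
  moves=[
    [0, 0, -0.04, 0],
    [0, 0, -0.08, 0],
    [0, 0, -0.12, 0],
    [0, 0, -0.14, 0],
    [0, 0, -0.14, 0],
  ],
)

```text
clock: 13.7
tcp_pos: [0.5629, -0.0358, 0.2077]
eef_rot: [-3.133, -0.001, -1.547]
contact_force: [-0.2, 1.2, -0.2]
finger_gap: 0.547
```

```bash
python3 - <<'E'
from h import *
snap("scene","7"); crop("scene","7",240,360,220,340,6)
go(.4626,-.158,.2,4.9);go(.4626,-.158,.2,-175)
print(bed([[0,31,0],[0,-31,0],[0,-93,0]]) if 0 else bed([[0,.031,0],[0,-.031,0],[0,-.093,0]]))
E
```

```text
row [0.1197 0.1014 0.0048] turn -2.079 | now [ 0.5611 -0.0359  0.2051] yaw -88.6
row [0.1197 0.1014 0.0048] turn 1.919 | now [ 0.5611 -0.0359  0.2051] yaw -88.6
[[0.51983951 0.17463404 0.08302339]
 [0.52136049 0.11476596 0.06697661]
 [0.52288146 0.05489787 0.05092983]]
```

View pics/scene7_z240_220.png

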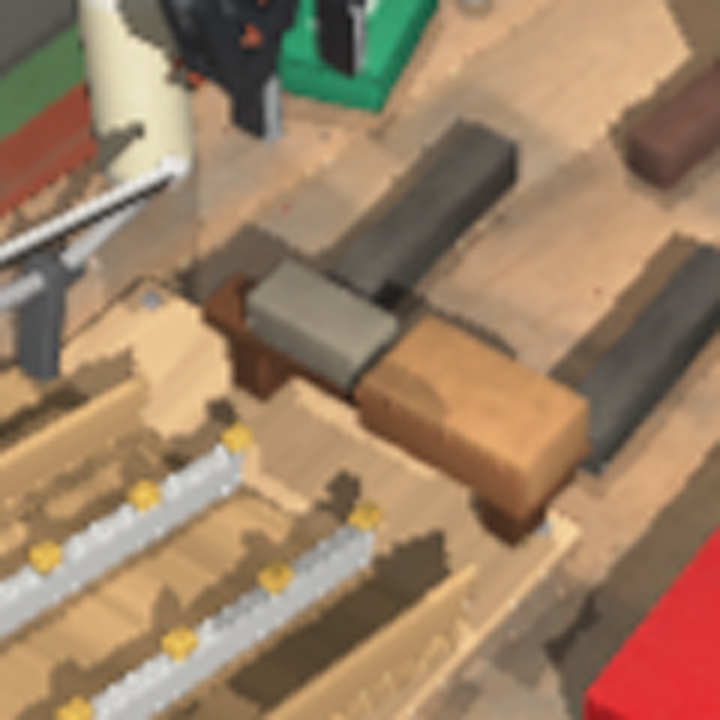

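Both tools are on the beam. Now the near black blank.

move_arm(
  moves=[
    [0.12, 0.1, 0, -1],
    [0.12, 0.1, 0, -1],
    [0.12, 0.1, 0, -1],
    [0.12, 0.1, 0, -1],
    [0.12, 0.1, 0, -1],
    [0.12, 0.1, 0, -1],
    [0.12, 0.1, 0, -1],
  ],
)

```text
clock: 14.45
tcp_pos: [0.461, -0.1582, 0.2013]
eef_rot: [3.14, 0.004, -0.763]
contact_force: [-0.2, 0.3, -0.4]
finger_gap: 0.548
```

move_arm(
  moves=[
    [0, 0, 0.05, -1],
    [0, 0, 0.1, -1],
    [0, 0, 0.1, -1],
    [0, 0, 0.1, -1],
    [0, 0, 0.1, -1],
    [0, 0, 0.1, -1],
    [0, 0, 0.1, -1],
  ],
)

```text
clock: 15.15
tcp_pos: [0.4618, -0.1577, 0.102]
eef_rot: [-3.14, 0.002, 0.023]
contact_force: [0.4, -0.8, -0.2]
finger_gap: 0.549
```

```bash
python3 - <<'E'
from h import *
go(.4626,-.158,.005,5.2)
P,d=snap("top","8")
for o in objs("8"): print(o['c'].round(4),'L%.0f W%.0f a%.1f z%.4f'%(o['L'],o['W'],o['a'],o['z']))
snap("scene","8"); rs=[rect((.4626,-.158),.14,.027,-84.8,.027)]
over("scene","8",rs,280,400,200,310,6.5,"o8")
E
```

```text
row [0.001  0.0005 0.097 ] turn -0.087 | now [ 0.4618 -0.1577  0.102 ] yaw 1.3
[ 0.6065 -0.1581] L139 W29 a-85.3 z0.0291
[ 0.5428 -0.3484] L159 W29 a87.6 z0.0289
```

View pics/o8.png

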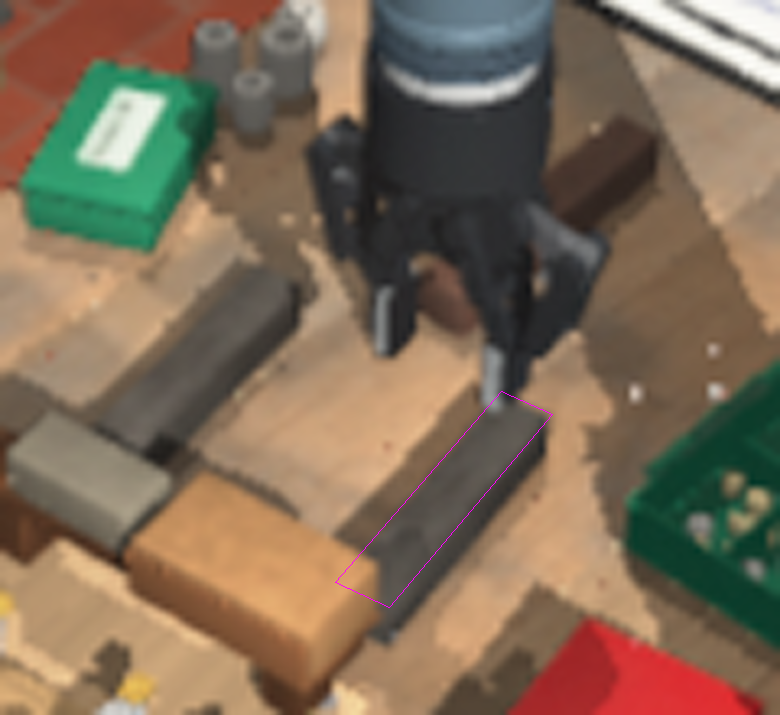

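The blank is where I measured it. Descend and grasp.

move_arm(
  moves=[
    [0.001, 0, 0.04, -0.087],
    [0.001, 0, 0.07, -0.087],
    [0.001, 0, 0.09, -0.087],
    [0.001, 0, 0.098, -0.087],
    [0.001, 0, 0.098, -0.087],
  ],
)

```text
clock: 15.75
tcp_pos: [0.4626, -0.1577, 0.0042]
eef_rot: [-3.14, 0.003, 0.092]
contact_force: [-0.6, 0.2, 0.1]
finger_gap: 0.553
```

move_arm(
  moves=[
    [0, 0, 0, 0],
    [0, 0, 0, 0],
    [0, 0, 0, 0],
    [0, 0, 0, 0],
    [0, 0, 0, 0],
    [0, 0, 0, 0],
  ],
  grip=-1,
)

```text
clock: 16.35
tcp_pos: [0.4649, -0.1586, 0.0065]
eef_rot: [3.141, -0.002, 0.092]
contact_force: [0.6, -0.0, 5.8]
finger_gap: 0.31
```

move_arm(
  moves=[
    [0, 0, -0.05, 0],
    [0, 0, -0.1, 0],
    [0, 0, -0.15, 0],
    [0, 0, -0.18, 0],
    [0, 0, -0.18, 0],
  ],
)

```text
clock: 16.85
tcp_pos: [0.4675, -0.1593, 0.1906]
eef_rot: [3.136, -0.01, 0.092]
contact_force: [1.5, 0.2, -1.7]
finger_gap: 0.308
```

```bash
python3 - <<'E'
from h import *
go(.52,.1746,.2,-88.5)
E
```

```text
row [ 0.083  -0.3277 -0.0103] turn 2.084 | now [ 0.4675 -0.1593  0.1906] yaw 5.3
```

move_arm(
  moves=[
    [0.083, -0.327, -0.02, 1],
    [0.083, -0.327, -0.02, 1],
    [0.083, -0.327, -0.02, 1],
    [0.083, -0.327, -0.02, 1],
    [0.083, -0.327, -0.02, 1],
    [0.083, -0.327, -0.02, 1],
    [0.083, -0.327, -0.02, 1],
    [0.083, -0.327, -0.02, 1],
    [0.083, -0.327, -0.02, 1],
    [0.083, -0.327, -0.02, 1],
  ],
)

```text
clock: 17.85
tcp_pos: [0.5148, 0.1753, 0.2035]
eef_rot: [3.139, 0.002, -0.691]
contact_force: [-0.5, -0.2, -2.2]
finger_gap: 0.311
```

move_arm(
  moves=[
    [0, 0, 0, 1],
    [0, 0, 0, 1],
    [0, 0, 0, 1],
    [0, 0, 0, 1],
    [0, 0, 0, 1],
    [0, 0, 0, 1],
    [0, 0, 0, 1],
    [0, 0, 0, 1],
  ],
)

```text
clock: 18.65
tcp_pos: [0.5159, 0.173, 0.2044]
eef_rot: [3.14, -0.001, -1.48]
contact_force: [0.5, 0.6, -1.2]
finger_gap: 0.307
```

```bash
python3 - <<'E'
from h import *
go(.52,.1725,.11,-88.5); snap("top","9"); crop("top","9",160,320,170,300,4.6);snap("scene","9"); crop("scene","9",150,350,200,400,4)
E
```

```text
row [ 0.0008 -0.0042  0.0944] turn 0.082 | now [0.5159 0.173  0.2044] yaw -84.8
```

View pics/scene9_z150_200.png

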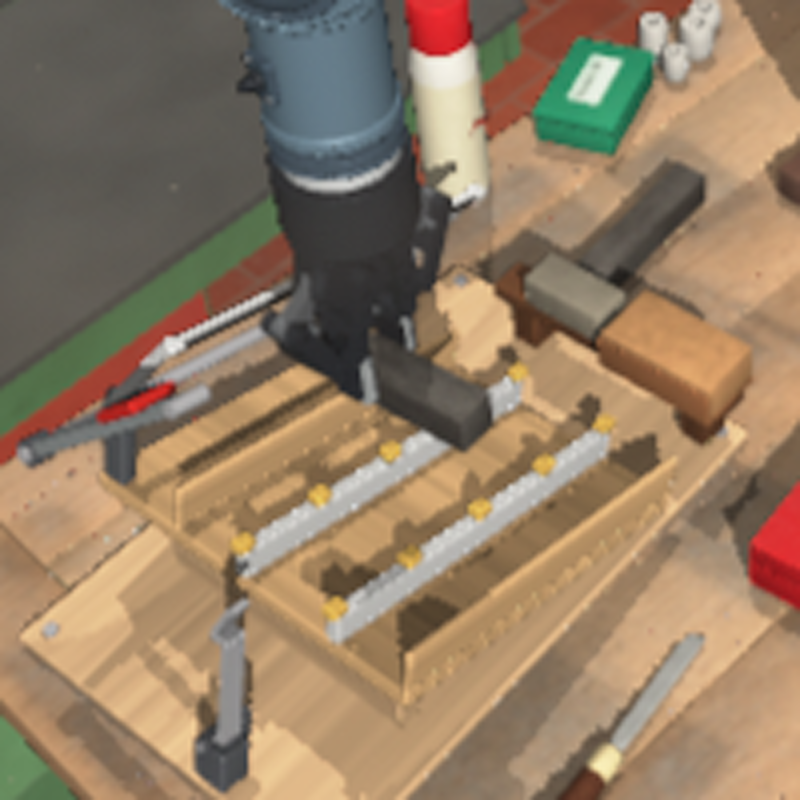

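The blank hangs level and across the rails, above the third seat. Descending.

move_arm(
  moves=[
    [0.001, -0.004, 0.04, 0.08],
    [0.001, -0.004, 0.07, 0.08],
    [0.001, -0.004, 0.09, 0.08],
    [0.001, -0.004, 0.1, 0.08],
    [0.001, -0.004, 0.104, 0.08],
    [0.001, -0.004, 0.106, 0.08],
    [0.001, -0.004, 0.106, 0.08],
  ],
)

```text
clock: 19.45
tcp_pos: [0.5212, 0.1747, 0.1002]
eef_rot: [-3.14, 0.001, -1.542]
contact_force: [-1.0, 0.1, -0.2]
finger_gap: 0.306
```

```bash
python3 - <<'E'
from h import *
go(.52,.1725,.0926,-88.5); print(manip.get_state()['contact_force']);snap("scene","10"); crop("scene","10",190,310,250,370,6)
E
```

```text
row [0.0022 0.0012 0.0076] turn 0.004 | now [0.5212 0.1747 0.1002] yaw -88.3
[-1.01657795  0.13592085 -0.22086927]
```

View pics/scene10_z190_250.png

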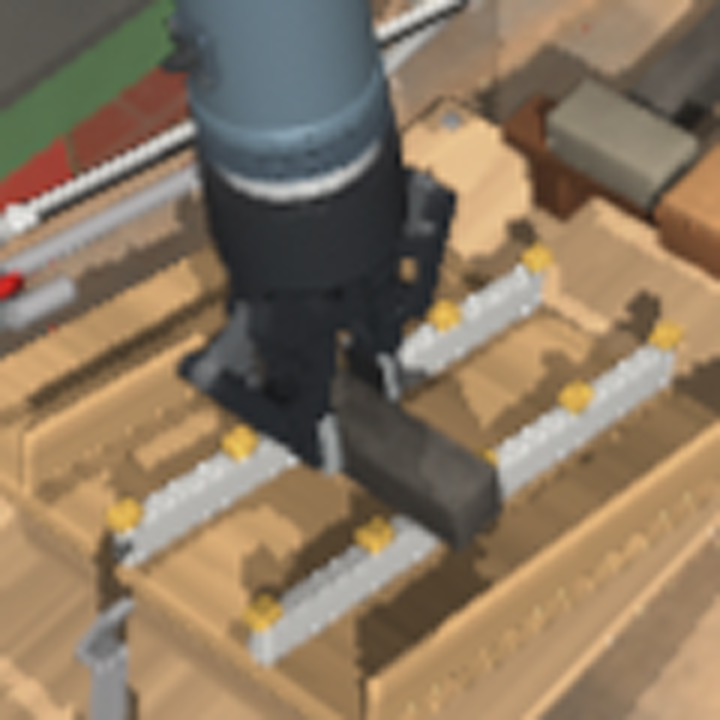

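It is between the cleats. Lowering gently to contact.

move_arm(
  moves=[
    [0.002, 0.001, 0.003, 0],
    [0.002, 0.001, 0.006, 0],
    [0.002, 0.001, 0.008, 0],
    [0.002, 0.001, 0.008, 0],
  ],
)

```text
clock: 19.9
tcp_pos: [0.5198, 0.1722, 0.0926]
eef_rot: [-3.141, -0.001, -1.542]
contact_force: [-2.1, -1.8, 6.4]
finger_gap: 0.309
```

move_arm(
  moves=[
    [0, 0, 0, 0],
    [0, 0, 0, 0],
    [0, 0, 0, 0],
    [0, 0, 0, 0],
    [0, 0, 0, 0],
  ],
  grip=0.05,
)

```text
clock: 20.4
tcp_pos: [0.5193, 0.1724, 0.0911]
eef_rot: [3.141, 0.0, -1.541]
contact_force: [-0.2, 0.7, 0.2]
finger_gap: 0.526
```

move_arm(
  moves=[
    [0, 0, -0.02, 0],
    [0, 0, -0.05, 0],
    [0, 0, -0.1, 0],
    [0, 0, -0.12, 0],
    [0, 0, -0.12, 0],
  ],
)

```text
clock: 20.9
tcp_pos: [0.5224, 0.1738, 0.2159]
eef_rot: [-3.133, 0.002, -1.541]
contact_force: [0.6, 1.2, 0.0]
finger_gap: 0.524
```

```bash
python3 - <<'E'
from h import *
print(manip.get_state()['contact_force']);snap("scene","11"); crop("scene","11",190,310,250,370,6)
go(.6065,-.158,.2,4.6);go(.6065,-.158,.2,-175.4)
E
```

```text
[0.59268585 1.20709182 0.01333951]
row [ 0.3333 -0.076   0.0133] turn -2.065 | now [0.5207 0.1729 0.2133] yaw -88.3
row [ 0.3333 -0.076   0.0133] turn 1.935 | now [0.5207 0.1729 0.2133] yaw -88.3
```

View pics/scene11_z190_250.png

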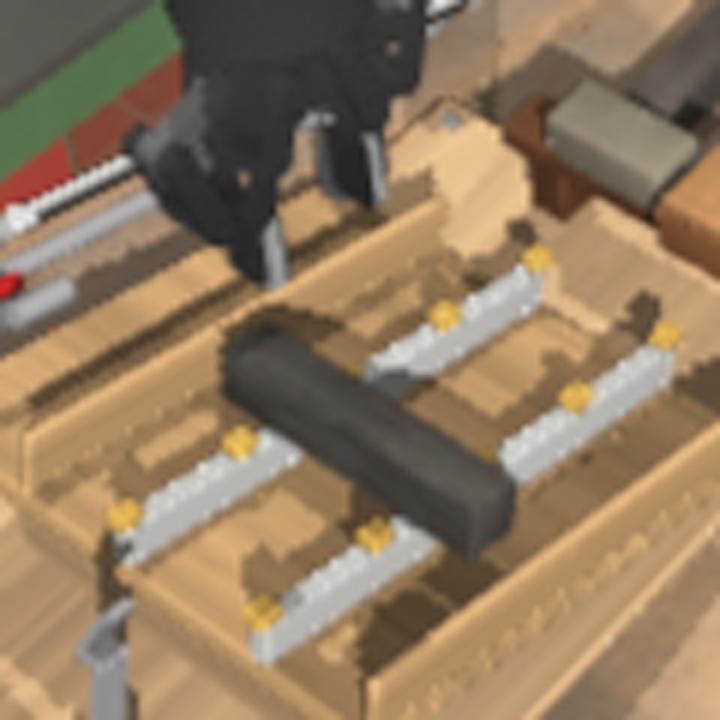

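The first blank lies flat in seat 3, tilted with the slope. Next the far black blank; I'll check the can's clearance first.

```bash
python3 - <<'E'
from h import *
P=cloud("top",np.load("pics/top0d.npy"))
for uv in [(320,163),(320,168),(320,175),(320,183)]: print(P[uv[1],uv[0]].round(3))
E
```

```text
[ 0.767 -0.119  0.191]
[ 0.75  -0.119  0.194]
[ 0.737 -0.119  0.161]
[ 0.733 -0.118  0.083]
```

move_arm(
  moves=[
    [0.334, -0.076, 0, -1],
    [0.334, -0.076, 0, -1],
    [0.334, -0.076, 0, -1],
    [0.334, -0.076, 0, -1],
    [0.334, -0.076, 0, -1],
    [0.334, -0.076, 0, -1],
    [0.334, -0.076, 0, -1],
    [0.334, -0.076, 0, -1],
    [0.334, -0.076, 0, -1],
    [0.334, -0.076, 0, -1],
  ],
)

```text
clock: 21.95
tcp_pos: [0.6041, -0.1572, 0.2095]
eef_rot: [3.141, 0.004, -0.755]
contact_force: [-0.5, 0.5, -0.0]
finger_gap: 0.527
```

move_arm(
  moves=[
    [0, 0, 0, -1],
    [0, 0, 0, -1],
    [0, 0, 0, -1],
    [0, 0, 0, -1],
    [0, 0, 0, -1],
    [0, 0, 0, -1],
    [0, 0, 0, -1],
  ],
)

```text
clock: 22.65
tcp_pos: [0.6049, -0.1552, 0.211]
eef_rot: [-3.14, 0.001, 0.035]
contact_force: [1.0, -0.3, -0.3]
finger_gap: 0.523
```

```bash
python3 - <<'E'
from h import *
go(.6065,-.158,.005,4.6)
snap("scene","12"); rs=[rect((.6065,-.158),.14,.027,-85.4,.027),rect((.5428,-.3475),.16,.027,87.4,.027)]
over("scene","12",rs,280,400,180,310,6,"o12")
E
```

```text
row [0.0017 0.0032 0.206 ] turn -0.058 | now [ 0.6049 -0.1552  0.211 ] yaw 2.0
```

View pics/o12.png

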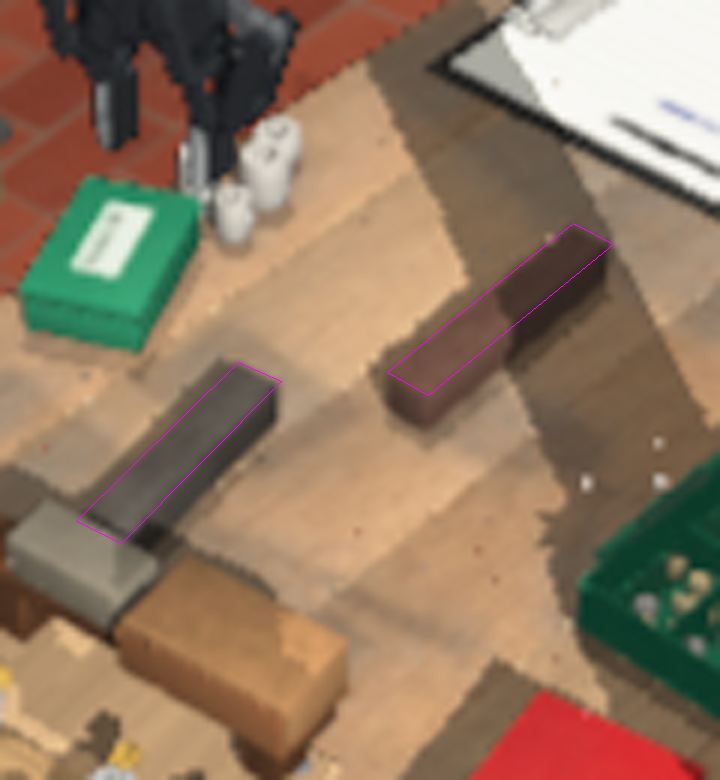

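Both remaining blanks are still in place, and the can at x = 0.75 is clear. Descend and grasp.

move_arm(
  moves=[
    [0.002, 0.003, 0.05, -0.06],
    [0.002, 0.003, 0.1, -0.06],
    [0.002, 0.003, 0.15, -0.06],
    [0.002, 0.003, 0.185, -0.06],
    [0.002, 0.003, 0.202, -0.06],
    [0.002, 0.003, 0.205, -0.06],
    [0.002, 0.003, 0.205, -0.06],
  ],
)

```text
clock: 23.4
tcp_pos: [0.6083, -0.1615, 0.0073]
eef_rot: [3.142, -0.002, 0.077]
contact_force: [-0.0, -0.3, 1.1]
finger_gap: 0.521
```

move_arm(
  moves=[
    [0, 0, 0, 0],
    [0, 0, 0, 0],
    [0, 0, 0, 0],
    [0, 0, 0, 0],
    [0, 0, 0, 0],
    [0, 0, 0, 0],
  ],
  grip=-1,
)

```text
clock: 24.0
tcp_pos: [0.6099, -0.1626, 0.0092]
eef_rot: [3.14, -0.005, 0.076]
contact_force: [0.0, -0.0, 7.2]
finger_gap: 0.31
```

move_arm(
  moves=[
    [0, 0, -0.05, 0],
    [0, 0, -0.1, 0],
    [0, 0, -0.15, 0],
    [0, 0, -0.2, 0],
    [0, 0, -0.2, 0],
  ],
)

```text
clock: 24.5
tcp_pos: [0.6133, -0.1629, 0.2166]
eef_rot: [3.135, -0.017, 0.076]
contact_force: [1.7, -0.5, -0.8]
finger_gap: 0.306
```

```bash
python3 - <<'E'
from h import *
print(manip.get_state()['contact_force'])
go(.5214,.1127,.2,-88.5)
E
```

```text
[ 1.69321191 -0.46699397 -0.78848323]
row [-0.071  -0.2819  0.0137] turn 2.064 | now [ 0.6133 -0.1629  0.2166] yaw 4.4
```

move_arm(
  moves=[
    [-0.076, -0.1, -0.01, 0.2],
    [-0.076, -0.15, -0.01, 0.4],
    [-0.076, -0.282, -0.01, 1],
    [-0.076, -0.282, -0.01, 1],
    [-0.076, -0.282, -0.01, 1],
    [-0.076, -0.282, -0.01, 1],
    [-0.076, -0.282, 0, 1],
    [-0.076, -0.282, 0, 1],
    [-0.076, -0.282, 0, 1],
    [-0.076, -0.282, 0, 1],
  ],
)

```text
clock: 25.5
tcp_pos: [0.5105, 0.1105, 0.2062]
eef_rot: [3.141, -0.001, -0.713]
contact_force: [-0.0, -0.2, -0.2]
finger_gap: 0.306
```

move_arm(
  moves=[
    [0, 0, 0, 1],
    [0, 0, 0, 1],
    [0, 0, 0, 1],
    [0, 0, 0, 1],
    [0, 0, 0, 1],
    [0, 0, 0, 1],
    [0, 0, 0, 1],
    [0, 0, 0, 1],
  ],
)

```text
clock: 26.3
tcp_pos: [0.5104, 0.1117, 0.2064]
eef_rot: [-3.141, -0.0, -1.496]
contact_force: [0.6, 0.2, -1.4]
finger_gap: 0.312
```

```bash
python3 - <<'E'
from h import *
go(.517,.1127,.085,-88.5)
E
```

```text
row [-0.0006 -0.0066  0.1214] turn 0.062 | now [0.5104 0.1117 0.2064] yaw -85.7
```

move_arm(
  moves=[
    [-0.001, -0.006, 0.05, 0.06],
    [-0.001, -0.006, 0.09, 0.06],
    [-0.001, -0.006, 0.11, 0.06],
    [-0.001, -0.006, 0.117, 0.06],
    [-0.001, -0.006, 0.119, 0.06],
    [-0.001, -0.006, 0.119, 0.06],
  ],
)

```text
clock: 26.9
tcp_pos: [0.517, 0.1147, 0.0883]
eef_rot: [-3.14, 0.0, -1.542]
contact_force: [-0.2, 0.2, -0.2]
finger_gap: 0.302
```

```bash
python3 - <<'E'
from h import *
go(.517,.1127,.079,-88.5); print(manip.get_state()['contact_force']);snap("scene","13"); crop("scene","13",190,310,250,370,6)
E
```

```text
row [0.002  0.0001 0.0093] turn 0.004 | now [0.517  0.1147 0.0883] yaw -88.3
[-0.2470914   0.24109165 -0.19807024]
```

View pics/scene13_z190_250.png

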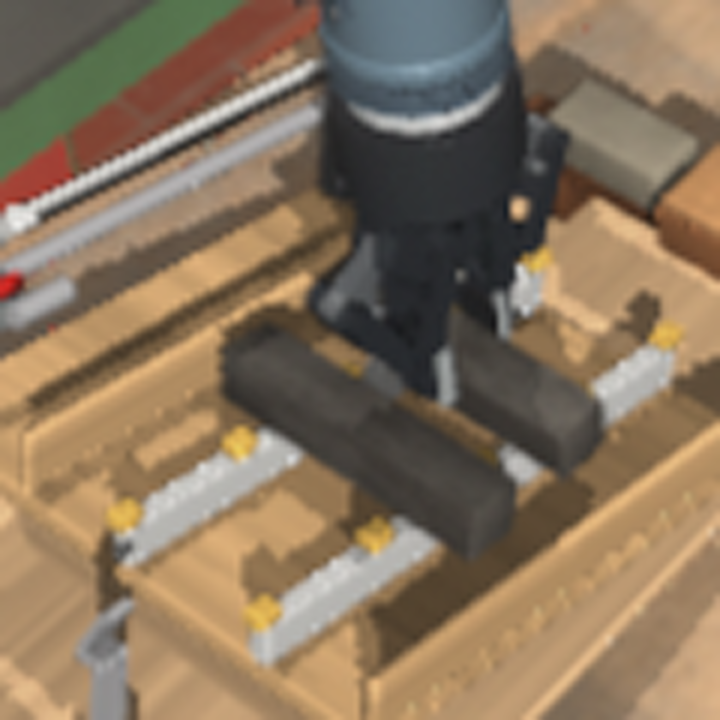

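The finger clears the first blank. Lowering to contact, then a small opening.

move_arm(
  moves=[
    [0.002, 0, 0.003, 0],
    [0.002, 0, 0.006, 0],
    [0.002, 0, 0.008, 0],
    [0.002, 0, 0.0095, 0],
    [0.002, 0, 0.0095, 0],
  ],
)

```text
clock: 27.45
tcp_pos: [0.5163, 0.1125, 0.0792]
eef_rot: [-3.141, -0.001, -1.542]
contact_force: [-2.4, -1.8, 7.9]
finger_gap: 0.306
```

```bash
python3 - <<'E'
from h import *
go(.517,.1127,.079,-88.5); print(manip.get_state()['contact_force'])
E
```

```text
row [-0.0001 -0.0007  0.0002] turn 0.004 | now [0.5163 0.1125 0.0792] yaw -88.3
[-2.38809947 -1.75503529  7.93920178]
```

move_arm(
  moves=[
    [0, 0, 0, 0],
    [0, 0, 0, 0],
    [0, 0, 0, 0],
    [0, 0, 0, 0],
    [0, 0, 0, 0],
  ],
  grip=-0.08,
)

```text
clock: 27.95
tcp_pos: [0.5157, 0.1127, 0.0776]
eef_rot: [3.141, 0.0, -1.541]
contact_force: [0.4, 0.4, 0.6]
finger_gap: 0.46
```

move_arm(
  moves=[
    [0, 0, -0.01, 0],
    [0, 0, -0.03, 0],
    [0, 0, -0.08, 0],
    [0, 0, -0.13, 0],
    [0, 0, -0.13, 0],
  ],
)

```text
clock: 28.45
tcp_pos: [0.5217, 0.1148, 0.2167]
eef_rot: [-3.125, 0.003, -1.541]
contact_force: [0.8, 0.3, 0.4]
finger_gap: 0.462
```

```bash
python3 - <<'E'
from h import *
print(manip.get_state()['contact_force']);snap("scene","14"); crop("scene","14",190,310,250,370,6)
go(.543,-.3475,.2,-2.6)
snap("top","14")
for o in objs("14"): print(o['c'].round(4),'L%.0f W%.0f a%.1f z%.4f'%(o['L'],o['W'],o['a'],o['z']))
E
```

```text
[0.81090243 0.25180381 0.41821408]
row [ 0.462  -0.0098  0.0127] turn -1.905 | now [0.5195 0.1139 0.2133] yaw -88.3
[ 0.543  -0.3482] L159 W28 a87.4 z0.0294
```

View pics/scene14_z190_250.png

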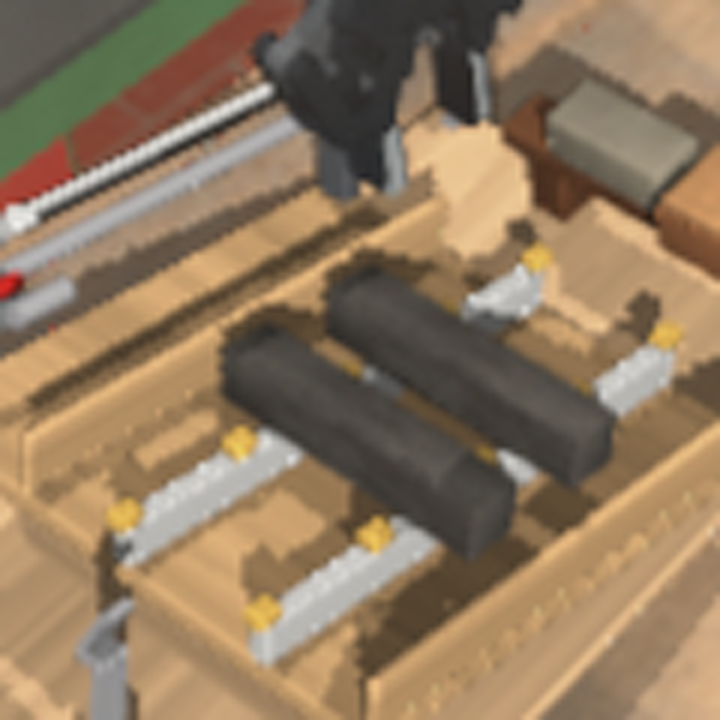

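Two blanks are seated and parallel. The red-brown blank hasn't moved, at (0.543, -0.348).

move_arm(
  moves=[
    [0.462, -0.01, 0, -1],
    [0.462, -0.01, 0, -1],
    [0.462, -0.01, 0, -1],
    [0.462, -0.01, 0, -1],
    [0.462, -0.01, 0, -1],
    [0.462, -0.01, 0, -1],
    [0.462, -0.01, 0, -1],
    [0.462, -0.01, 0, -1],
    [0.462, -0.01, 0, -1],
    [0.462, -0.01, 0, -1],
    [0.462, -0.01, 0, -1],
  ],
  grip=0.1,
)

```text
clock: 29.65
tcp_pos: [0.535, -0.358, 0.205]
eef_rot: [3.136, 0.001, -0.768]
contact_force: [-0.2, 0.4, -0.2]
finger_gap: 0.549
```

move_arm(
  moves=[
    [0, 0, 0, -0.9],
    [0, 0, 0, -0.9],
    [0, 0, 0.03, -0.9],
    [0, 0, 0.06, -0.9],
    [0, 0, 0.1, -0.9],
    [0, 0, 0.1, -0.9],
    [0, 0, 0.1, -0.9],
  ],
)

```text
clock: 30.35
tcp_pos: [0.5379, -0.3475, 0.106]
eef_rot: [-3.139, 0.004, -0.051]
contact_force: [0.2, -0.7, 1.4]
finger_gap: 0.552
```

```bash
python3 - <<'E'
from h import *
go(.543,-.348,.006,-2.6)
snap("scene","15"); rs=[rect((.543,-.348),.16,.027,87.4,.027)]
over("scene","15",rs,280,400,180,310,6,"o15")
E
```

```text
row [0.0055 0.0005 0.1   ] turn -0.007 | now [ 0.5379 -0.3475  0.106 ] yaw -2.9
```

View pics/o15.png

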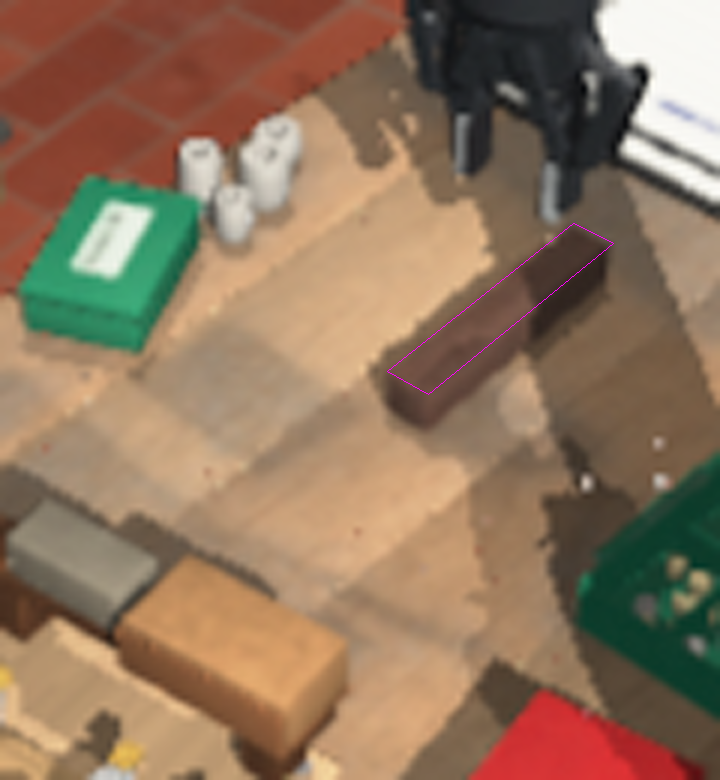

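The overlay sits on the blank. Descend and grasp.

move_arm(
  moves=[
    [0.005, 0, 0.04, 0],
    [0.005, 0, 0.07, 0],
    [0.005, 0, 0.09, 0],
    [0.005, 0, 0.099, 0],
    [0.005, 0, 0.099, 0],
    [0.005, 0, 0.099, 0],
  ],
)

```text
clock: 31.0
tcp_pos: [0.5461, -0.35, 0.011]
eef_rot: [3.14, -0.003, -0.05]
contact_force: [0.6, -0.1, 0.0]
finger_gap: 0.549
```

move_arm(
  moves=[
    [0, 0, 0, 0],
    [0, 0, 0, 0],
    [0, 0, 0, 0],
    [0, 0, 0, 0],
    [0, 0, 0, 0],
    [0, 0, 0, 0],
  ],
  grip=-1,
)

```text
clock: 31.6
tcp_pos: [0.5461, -0.3501, 0.011]
eef_rot: [3.14, -0.003, -0.049]
contact_force: [-0.5, 0.6, 7.1]
finger_gap: 0.307
```

move_arm(
  moves=[
    [0, 0, -0.05, 0],
    [0, 0, -0.1, 0],
    [0, 0, -0.15, 0],
    [0, 0, -0.2, 0],
    [0, 0, -0.2, 0],
  ],
)

```text
clock: 32.1
tcp_pos: [0.5499, -0.3516, 0.2189]
eef_rot: [3.133, -0.016, -0.049]
contact_force: [2.5, -0.3, -0.7]
finger_gap: 0.306
```

```bash
python3 - <<'E'
from h import *
print(manip.get_state()['contact_force'])
go(.5229,.053,.2,-88.5)
E
```

```text
[ 2.50814817 -0.25451453 -0.67261449]
row [-0.0472 -0.4029  0.0147] turn 1.904 | now [ 0.5499 -0.3516  0.2189] yaw -2.8
```

move_arm(
  moves=[
    [-0.05, -0.403, 0.01, 0.95],
    [-0.05, -0.403, 0.01, 0.95],
    [-0.05, -0.403, 0.01, 0.95],
    [-0.05, -0.403, 0.01, 0.95],
    [-0.05, -0.403, 0.01, 0.95],
    [-0.05, -0.403, 0.01, 0.95],
    [-0.05, -0.403, 0.01, 0.95],
    [-0.05, -0.403, 0.01, 0.95],
    [-0.05, -0.403, 0.01, 0.95],
    [-0.05, -0.403, 0.01, 0.95],
    [-0.05, -0.403, 0.01, 0.95],
  ],
)

```text
clock: 33.2
tcp_pos: [0.514, 0.0543, 0.1982]
eef_rot: [3.14, -0.0, -0.796]
contact_force: [0.3, 0.2, -0.4]
finger_gap: 0.307
```

move_arm(
  moves=[
    [0, 0, 0, 0.95],
    [0, 0, 0, 0.95],
    [0, 0, 0, 0.95],
    [0, 0, 0, 0.95],
    [0, 0, 0, 0.95],
    [0, 0, 0, 0.95],
    [0, 0, 0, 0.95],
  ],
)

```text
clock: 33.9
tcp_pos: [0.5145, 0.0536, 0.1986]
eef_rot: [3.141, -0.001, -1.542]
contact_force: [-0.5, 0.1, -1.0]
finger_gap: 0.308
```

```bash
python3 - <<'E'
from h import *
go(.5205,.053,.071,-88.5); print(manip.get_state()['contact_force'])
snap("scene","16"); crop("scene","16",190,310,250,370,6)
E
```

```text
row [ 0.0006 -0.0061  0.1276] turn 0.003 | now [0.5145 0.0536 0.1986] yaw -88.4
[-0.52979742  0.11189091 -0.98171799]
```

View pics/scene16_z190_250.png

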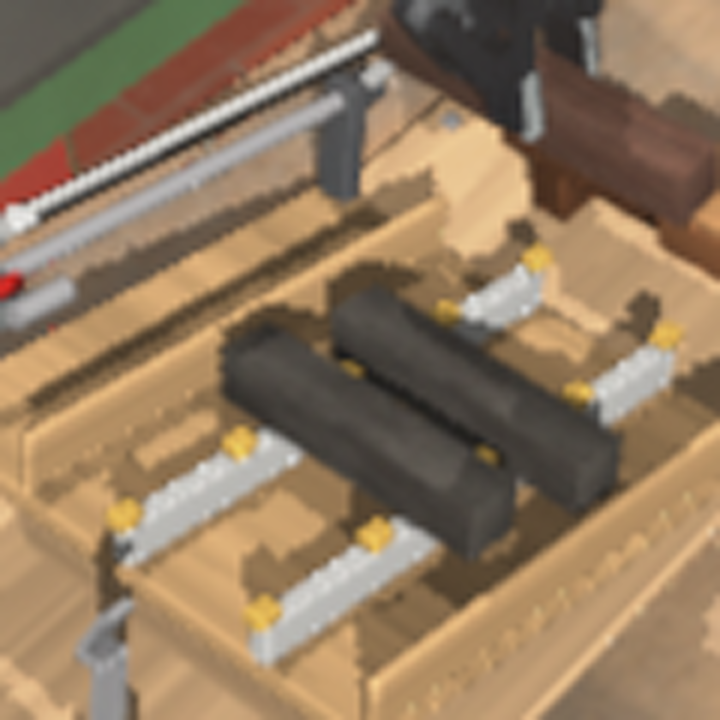

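The second blank has been knocked uphill: cleats on its low side now show at (445,310) and (580,392). I'll set the red one down first, then fix it.

move_arm(
  moves=[
    [0.001, -0.006, 0.05, 0],
    [0.001, -0.006, 0.09, 0],
    [0.001, -0.006, 0.115, 0],
    [0.001, -0.006, 0.123, 0],
    [0.001, -0.006, 0.126, 0],
    [0.001, -0.006, 0.126, 0],
  ],
)

```text
clock: 34.55
tcp_pos: [0.5214, 0.055, 0.0737]
eef_rot: [-3.14, 0.0, -1.541]
contact_force: [-0.1, -0.4, -0.7]
finger_gap: 0.303
```

```bash
python3 - <<'E'
from h import *
go(.5205,.053,.065,-88.5); print(manip.get_state()['contact_force'])
snap("scene","17"); crop("scene","17",190,310,250,370,6)
E
```

```text
row [0.002  0.001  0.0087] turn 0.004 | now [0.5214 0.055  0.0737] yaw -88.3
[-0.05526595 -0.38564601 -0.67348467]
```

View pics/scene17_z190_250.png

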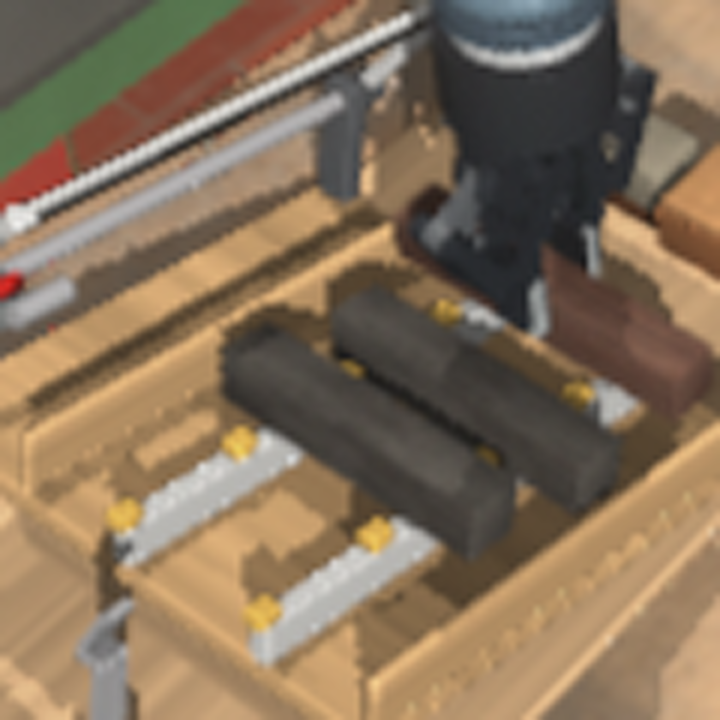

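move_arm(
  moves=[
    [0.002, 0.001, 0.003, 0],
    [0.002, 0.001, 0.006, 0],
    [0.002, 0.001, 0.008, 0],
    [0.002, 0.001, 0.009, 0],
    [0.002, 0.001, 0.009, 0],
  ],
)

```text
clock: 35.1
tcp_pos: [0.5199, 0.0528, 0.0651]
eef_rot: [-3.141, -0.001, -1.542]
contact_force: [-1.4, -0.6, 6.3]
finger_gap: 0.31
```

```bash
python3 - <<'E'
from h import *
go(.5205,.053,.065,-88.5); print(manip.get_state()['contact_force'])
E
```

```text
row [-0.0001 -0.0006  0.0001] turn 0.004 | now [0.5199 0.0528 0.0651] yaw -88.3
[-1.40218997 -0.56933912  6.31753872]
```

move_arm(
  moves=[
    [0, 0, 0, 0],
    [0, 0, 0, 0],
    [0, 0, 0, 0],
    [0, 0, 0, 0],
    [0, 0, 0, 0],
  ],
  grip=-0.05,
)

```text
clock: 35.6
tcp_pos: [0.5193, 0.0531, 0.0636]
eef_rot: [3.141, 0.0, -1.541]
contact_force: [-0.5, 0.1, 0.4]
finger_gap: 0.476
```

move_arm(
  moves=[
    [0, 0, -0.01, 0],
    [0, 0, -0.03, 0],
    [0, 0, -0.08, 0],
    [0, 0, -0.12, 0],
    [0, 0, -0.14, 0],
    [0, 0.1, -0.16, 0],
    [0.2, 0.12, -0.16, 0],
    [0.2, 0.12, -0.16, 0],
    [0.2, 0.12, -0.16, 0],
    [0.2, 0.12, -0.16, 0],
  ],
)

```text
clock: 36.6
tcp_pos: [0.4084, -0.14, 0.2244]
eef_rot: [-3.14, -0.001, -1.54]
contact_force: [1.1, -0.9, -0.1]
finger_gap: 0.475
```

```bash
python3 - <<'E'
from h import *
print(manip.get_state()['tcp_pos'])
snap("scene","18"); crop("scene","18",190,310,250,370,6)
snap("top","18"); crop("top","18",160,320,190,290,5)
P=cloud("top",np.load("pics/top18d.npy"))
E
```

```text
[ 0.40840365 -0.14001644  0.22439397]
```

View pics/scene18_z190_250.png

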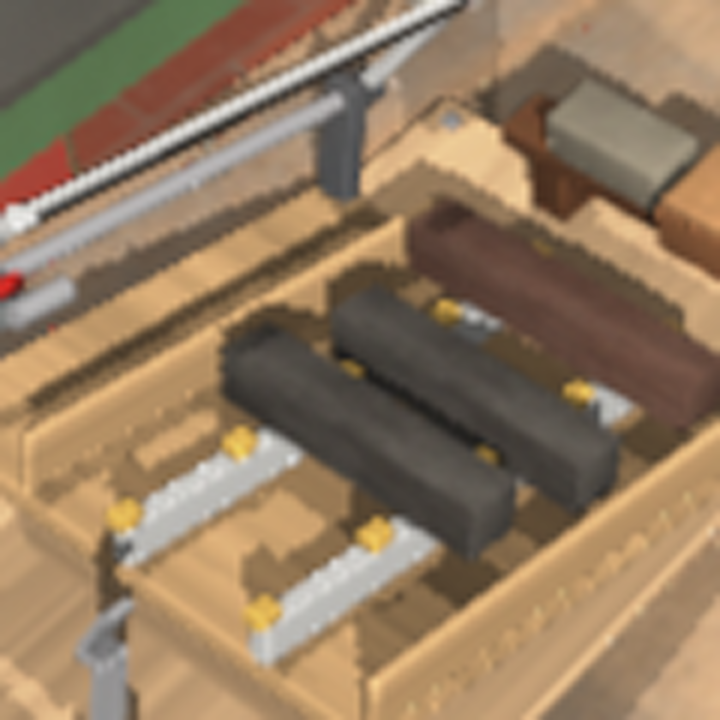

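View pics/top18_z160_190.png

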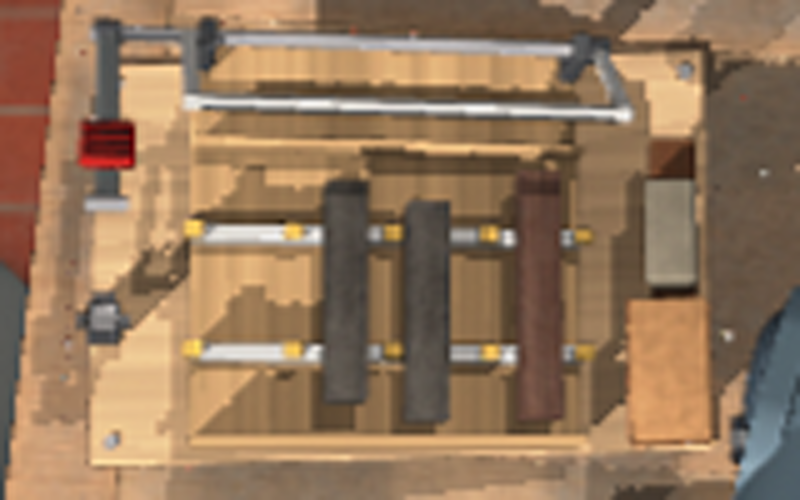

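From above, blank 2 (cols 405-448) abuts the uphill cleat and sits about 12 mm toward the robot compared with blank 1. The other two look good. I'll measure all three and re-seat it.

```bash
cat >> h.py <<'E'
def inbed(Pw):
    c,s=np.cos(np.radians(15)),np.sin(np.radians(15))
    q=(np.asarray(Pw)-[RK[0],RK[1],0])@R.from_euler('z',RK[2]).as_matrix()
    y,z=q[...,1],q[...,2]-.075
    return np.stack([q[...,0],y*c+z*s,-y*s+z*c],-1)
def seats(tag):
    P=cloud("top",np.load(f"pics/top{tag}d.npy")); B=inbed(P)
    m=(B[...,2]>.018)&(B[...,2]<.06)&(abs(B[...,0])<.1)&(abs(B[...,1])<.13)
    n,l,st,c=cv2.connectedComponentsWithStats(m.astype(np.uint8),connectivity=4)
    for i in range(1,n):
        if st[i,4]<60: continue
        q=B[l==i]; r=cv2.minAreaRect((q[:,:2]*1000).astype(np.float32)); print("bed c",np.round(r[0],1),"size",np.round(r[1],1),"a %.1f"%r[2],"z",np.percentile(q[:,2],[10,50,90]).round(4),"slope_y",np.polyfit(q[:,1],q[:,2],1)[0].round(2),"slope_x",np.polyfit(q[:,0],q[:,2],1)[0].round(3),"px",c[i].round(1))
E
python3 - <<'E'
from h import *
seats("18")
go(.52,.12,.2,-88.5)
E
```

```text
bed c [ -3.3 -91.6] size [158.9  28.6] a 1.5 z [0.0219 0.027  0.032 ] slope_y -0.02 slope_x 0.002 px [267.5 248.6]
bed c [-2.3 31.1] size [137.4  28.3] a 0.4 z [0.0219 0.027  0.0316] slope_y 0.01 slope_x -0.003 px [228.8 248. ]
bed c [-14.6 -19.9] size [ 27.2 140.4] a 89.7 z [0.0219 0.027  0.0322] slope_y 0.0 slope_x 0.002 px [245.  251.7]
row [-0.2641 -0.118   0.0233] turn -0.012 | now [ 0.4064 -0.1459  0.2241] yaw -89.1
```

All three lie flat (tops at z = 27 mm in the bed frame). Blank 2 is at bed (-14.6, -20), so it's off-centre. The gap to its neighbour is tight for a finger, so I'll press lightly on its top with closed fingers and drag it about 12 mm in +x and 9 mm downhill.

```bash
python3 - <<'E'
from h import *
print(bed([[-.013,-.021,.027],[-.0005,-.030,.027]]))
w=bed([[-.013,-.021,.027]])[0]; go(w[0],w[1],.2,-88.5)
E
```

```text
[[0.50829684 0.11710608 0.0956448 ]
 [0.5210136  0.10873301 0.09331543]]
row [-0.2614 -0.1062  0.0233] turn -0.012 | now [ 0.4064 -0.1459  0.2241] yaw -89.1
```

move_arm(
  moves=[
    [-0.261, -0.106, 0.02, 0],
    [-0.261, -0.106, 0.02, 0],
    [-0.261, -0.106, 0.02, 0],
    [-0.261, -0.106, 0.02, 0],
    [-0.261, -0.106, 0.02, 0],
    [-0.261, -0.106, 0.02, 0],
    [-0.261, -0.106, 0.05, 0],
    [-0.261, -0.106, 0.08, 0],
    [-0.261, -0.106, 0.1, 0],
    [-0.261, -0.106, 0.1, 0],
  ],
  grip=-1,
)

```text
clock: 37.7
tcp_pos: [0.5045, 0.1253, 0.1205]
eef_rot: [3.135, -0.001, -1.541]
contact_force: [0.4, -0.2, -0.5]
finger_gap: -0.004
```

```bash
python3 - <<'E'
from h import *
go(.508,.117,.1,-88.5); print(manip.get_state()['contact_force'],manip.get_state()['finger_gap'])
E
```

```text
row [ 0.0084 -0.0034  0.0205] turn 0.005 | now [0.5045 0.1253 0.1205] yaw -88.3
[ 0.37863589 -0.20215255 -0.47265071] -0.003808756485743738
```

move_arm(
  moves=[
    [0.006, -0.003, 0.008, 0],
    [0.006, -0.003, 0.014, 0],
    [0.006, -0.003, 0.018, 0],
    [0.006, -0.003, 0.02, 0],
    [0.006, -0.003, 0.022, 0],
  ],
)

```text
clock: 38.2
tcp_pos: [0.5109, 0.1196, 0.1015]
eef_rot: [-3.141, 0.0, -1.542]
contact_force: [-0.1, -0.0, -0.8]
finger_gap: -0.001
```

move_arm(
  moves=[
    [0.002, 0.001, 0.002, 0],
    [0.002, 0.001, 0.004, 0],
    [0.002, 0.001, 0.005, 0],
  ],
)

```text
clock: 38.5
tcp_pos: [0.5098, 0.1173, 0.0975]
eef_rot: [3.141, -0.001, -1.542]
contact_force: [-4.0, -1.3, 13.1]
finger_gap: -0.002
```

Contact is about 13 N. I'll ease off slightly and drag.

move_arm(
  moves=[
    [0.001, -0.002, -0.001, 0],
    [0.002, -0.004, -0.0005, 0],
    [0.004, -0.006, 0, 0],
    [0.006, -0.008, 0.0005, 0],
    [0.008, -0.011, 0.001, 0],
    [0.009, -0.013, 0.0015, 0],
    [0.009, -0.013, 0.0015, 0],
  ],
)

```text
clock: 39.2
tcp_pos: [0.5223, 0.1088, 0.0953]
eef_rot: [3.139, -0.001, -1.542]
contact_force: [-4.1, -0.9, 7.4]
finger_gap: -0.002
```

move_arm(
  moves=[
    [0, 0, -0.01, 0],
    [0, 0, -0.05, 0],
    [0, 0, -0.1, 0],
    [0, 0.05, -0.12, 0],
    [0.1, 0.1, -0.12, 0],
    [0.2, 0.12, -0.12, 0],
    [0.25, 0.12, -0.12, 0],
    [0.25, 0.12, -0.12, 0],
    [0.25, 0.12, -0.12, 0],
  ],
)

```text
clock: 40.1
tcp_pos: [0.4122, -0.1347, 0.2154]
eef_rot: [-3.139, -0.001, -1.541]
contact_force: [-0.1, -0.1, 0.3]
finger_gap: 0.002
```

```bash
python3 - <<'E'
from h import *
snap("scene","19"); crop("scene","19",190,310,250,370,6)
snap("top","19"); crop("top","19",160,320,190,290,5); seats("19")
E
```

```text
bed c [ -2.9 -92.1] size [159.5  29.3] a 0.3 z [0.0217 0.0269 0.0326] slope_y 0.02 slope_x 0.006 px [267.4 248.5]
bed c [-2.1 31.1] size [137.5  28.5] a 0.3 z [0.0219 0.0274 0.0323] slope_y 0.04 slope_x -0.003 px [228.8 248. ]
bed c [ -4.3 -28.8] size [ 28.6 138.9] a 88.4 z [0.0223 0.0275 0.0327] slope_y 0.02 slope_x -0.003 px [247.5 248.5]
```

View pics/scene19_z190_250.png

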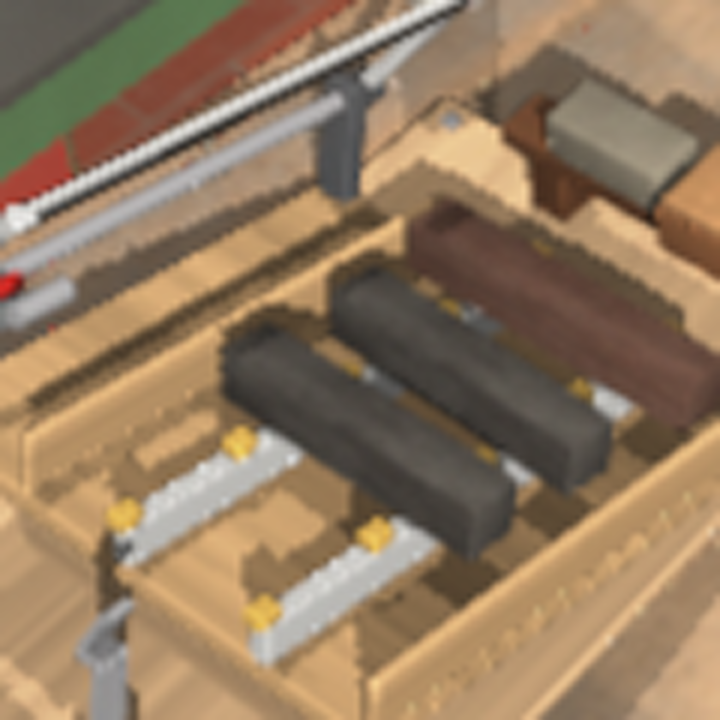

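View pics/top19_z160_190.png

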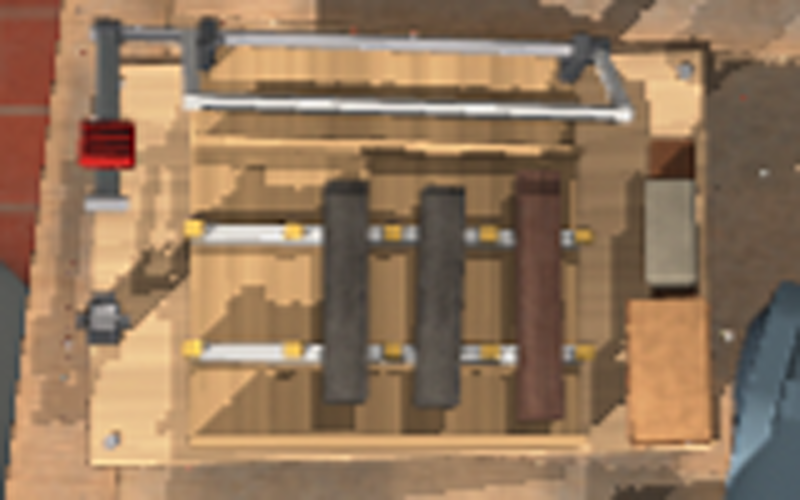

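All three blanks are seated, flat, square and centred (bed y = 31, -29, -92). Now the lever: I'll work out the pad arc in tool axes.

```bash
python3 - <<'E'
from h import *
P=cloud("top",np.load("pics/top19d.npy"))
im=cv2.imread("pics/top19.png"); red=cv2.inRange(cv2.cvtColor(im,cv2.COLOR_BGR2HSV),(0,160,80),(10,255,255)); red[:,200:]=0; red[:200]=0; red[240:]=0; red[:,:170]=0
q=P[red>0]; print("pad pts",len(q),q.mean(0),inbed(q.mean(0)),q.min(0),q.max(0))
go(.585,.284,.33,-88.5)
def tcp(th,a0=40):
    a=np.radians(a0)-th; p=bed([[.155-.12*np.cos(a),.178,.036+.12*np.sin(a)]])[0]
    return p
for th in np.arange(0,1.0,.1).tolist()+[.985]: print(round(th,2),tcp(th).round(4),tcp(th,45).round(4))
E
```

```text
pad pts 83 [0.59907539 0.30544847 0.1832155 ] [0.08253265 0.1813041  0.06345264] [ 0.26946781 -0.13254954 -0.80860421] [0.88599368 0.62639597 1.79370626]
row [-0.4213 -0.1814 -0.1163] turn -0.013 | now [ 0.4106 -0.1406  0.215 ] yaw -89.1
0.0 [0.58   0.2889 0.2303] [0.5872 0.2871 0.2378]
0.1 [0.5727 0.2912 0.2211] [0.579  0.2892 0.2292]
0.2 [0.5664 0.2937 0.2112] [0.5719 0.2915 0.2199]
0.3 [0.5611 0.2964 0.2008] [0.5657 0.294  0.2099]
0.4 [0.557  0.2992 0.1899] [0.5606 0.2967 0.1994]
0.5 [0.554  0.3021 0.1787] [0.5565 0.2995 0.1885]
0.6 [0.5521 0.3051 0.1672] [0.5537 0.3025 0.1772]
0.7 [0.5515 0.3082 0.1556] [0.552  0.3055 0.1657]
0.8 [0.552  0.3113 0.1441] [0.5515 0.3086 0.1542]
0.9 [0.5537 0.3144 0.1326] [0.5522 0.3117 0.1426]
0.98 [0.5561 0.3171 0.123 ] [0.5537 0.3144 0.1329]
```

move_arm(
  moves=[
    [0, 0, -0.05, 0],
    [0, 0, -0.1, 0],
    [-0.421, -0.181, -0.115, 0],
    [-0.421, -0.181, -0.115, 0],
    [-0.421, -0.181, -0.115, 0],
    [-0.421, -0.181, -0.115, 0],
    [-0.421, -0.181, -0.115, 0],
    [-0.421, -0.181, -0.115, 0],
    [-0.421, -0.181, -0.115, 0],
    [-0.421, -0.181, -0.115, 0],
    [-0.421, -0.181, -0.115, 0],
    [-0.421, -0.181, -0.115, 0],
    [-0.421, -0.181, -0.115, 0],
    [-0.421, -0.181, -0.115, 0],
  ],
)

```text
clock: 41.6
tcp_pos: [0.5812, 0.2921, 0.3294]
eef_rot: [3.141, -0.001, -1.543]
contact_force: [-0.8, -0.7, 0.2]
finger_gap: 0.002
```

```bash
python3 - <<'E'
from h import *
go(.585,.284,.25,-88.5); print(manip.get_state()['contact_force'])
snap("scene","20"); crop("scene","20",120,280,210,410,4)
E
```

```text
row [ 0.0081 -0.0036  0.0794] turn 0.003 | now [0.5812 0.2921 0.3294] yaw -88.4
[-0.81443285 -0.66031826  0.23360845]
```

View pics/scene20_z120_210.png

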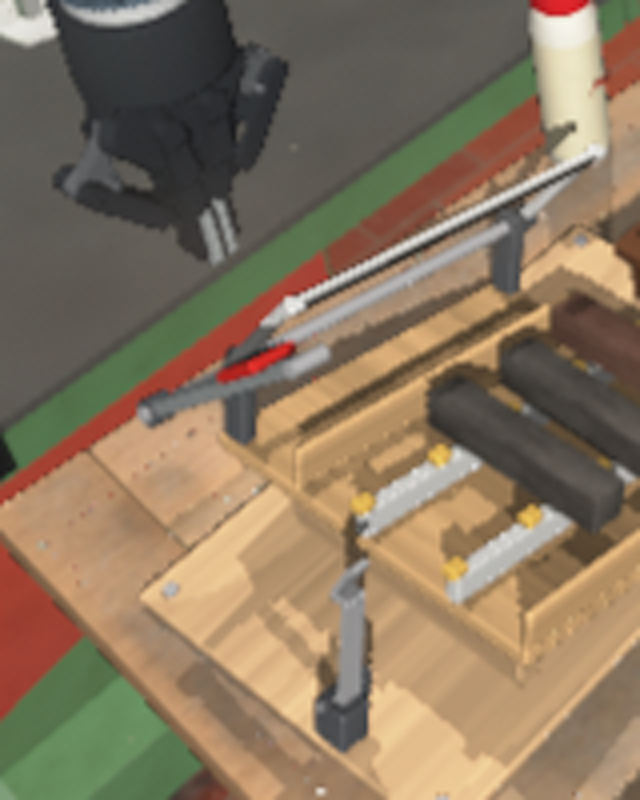

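The gripper is above the pad. The widest knuckles stay well above the bar, by calculation. Feeling for the pad.

move_arm(
  moves=[
    [0.007, -0.004, 0.04, 0],
    [0.007, -0.004, 0.06, 0],
    [0.007, -0.004, 0.07, 0],
    [0.007, -0.004, 0.075, 0],
    [0.007, -0.004, 0.075, 0],
  ],
)

```text
clock: 42.15
tcp_pos: [0.5855, 0.2858, 0.2551]
eef_rot: [-3.141, -0.0, -1.543]
contact_force: [0.4, -0.2, -0.1]
finger_gap: -0.005
```

move_arm(
  moves=[
    [0, 0, 0.003, 0],
    [0, 0, 0.006, 0],
    [0, 0, 0.008, 0],
  ],
)

```text
clock: 42.45
tcp_pos: [0.586, 0.2872, 0.2479]
eef_rot: [-3.139, 0.001, -1.541]
contact_force: [-0.7, -0.9, 2.0]
finger_gap: -0.002
```

move_arm(
  moves=[
    [0, 0, 0.003, 0],
    [0, 0, 0.005, 0],
    [0, 0, 0.006, 0],
  ],
)

```text
clock: 42.75
tcp_pos: [0.5855, 0.2869, 0.2409]
eef_rot: [-3.141, 0.001, -1.541]
contact_force: [-0.1, 1.2, 3.3]
finger_gap: 0.001
```

```bash
python3 - <<'E'
from h import *
print(manip.get_state()['contact_force'],manip.get_state()['tcp_pos'])
snap("scene","21"); crop("scene","21",140,240,240,340,7)
E
```

```text
[-0.06036768  1.15275394  3.29905887] [0.58550689 0.28686311 0.24085459]
```

View pics/scene21_z140_240.png

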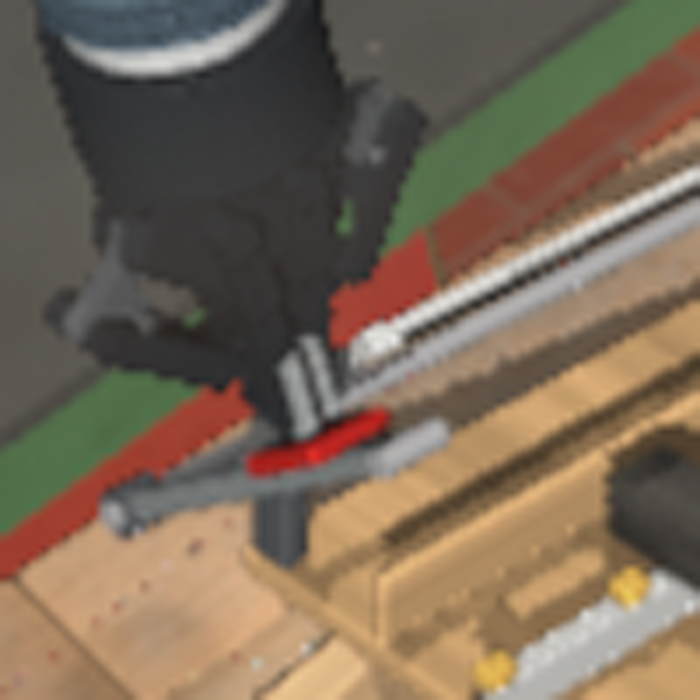

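The fingertips rest on the red pad and the lever is starting to yield. I'll follow the arc down in stages.

move_arm(
  moves=[
    [-0.001, 0.004, 0.006, 0],
    [-0.003, 0.008, 0.012, 0],
    [-0.004, 0.011, 0.018, 0],
    [-0.006, 0.014, 0.024, 0],
    [-0.007, 0.016, 0.03, 0],
    [-0.009, 0.018, 0.036, 0],
    [-0.01, 0.02, 0.041, 0],
    [-0.0115, 0.021, 0.046, 0],
  ],
)

```text
clock: 43.6
tcp_pos: [0.5633, 0.2973, 0.194]
eef_rot: [3.14, -0.001, -1.541]
contact_force: [-1.7, -0.5, 4.1]
finger_gap: 0.004
```

```bash
python3 - <<'E'
from h import *
print(manip.get_state()['contact_force'],manip.get_state()['tcp_pos'])
snap("scene","22"); crop("scene","22",140,240,240,360,6)
E
```

```text
[-1.71065125 -0.53888871  4.09378172] [0.56333213 0.29730388 0.19399137]
```

View pics/scene22_z140_240.png

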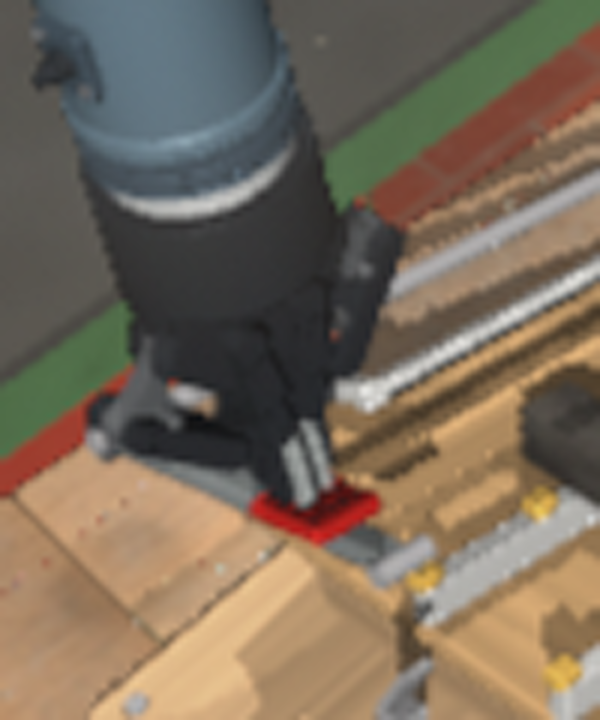

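On the pad about halfway, at roughly 4 N. Continue.

move_arm(
  moves=[
    [-0.001, 0.002, 0.006, 0],
    [-0.002, 0.004, 0.012, 0],
    [-0.004, 0.006, 0.018, 0],
    [-0.005, 0.007, 0.024, 0],
    [-0.007, 0.008, 0.03, 0],
    [-0.008, 0.008, 0.036, 0],
    [-0.01, 0.008, 0.042, 0],
  ],
)

```text
clock: 44.35
tcp_pos: [0.5568, 0.3074, 0.1533]
eef_rot: [-3.139, 0.0, -1.542]
contact_force: [0.8, -0.7, 6.3]
finger_gap: 0.001
```

```bash
python3 - <<'E'
from h import *
print(manip.get_state()['contact_force'],manip.get_state()['tcp_pos'])
snap("scene","23"); crop("scene","23",140,260,260,380,6)
E
```

```text
[ 0.76438401 -0.72815844  6.31479057] [0.55676314 0.30743638 0.15334096]
```

View pics/scene23_z140_260.png

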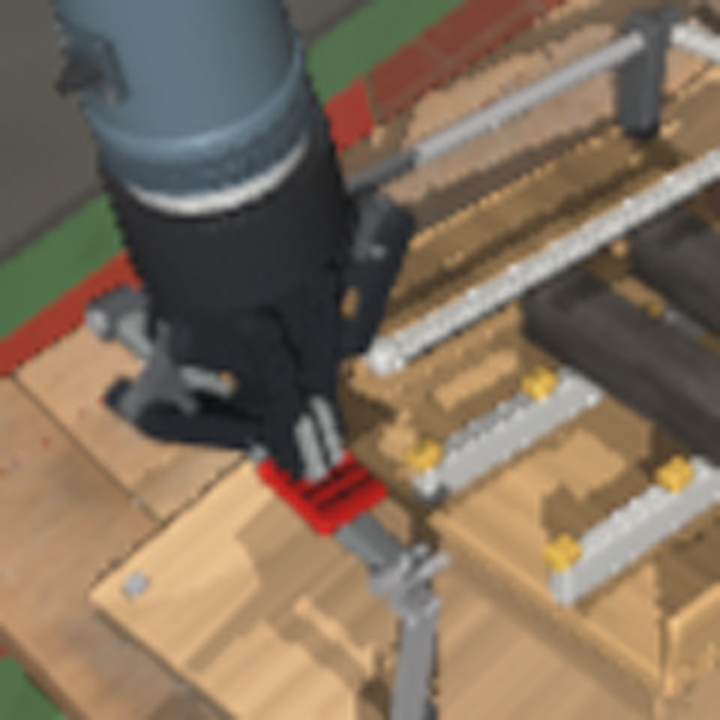

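The bar is nearly over the blanks, with the lever end at the catch. Pressing on to the stop.

move_arm(
  moves=[
    [-0.001, 0.002, 0.004, 0],
    [-0.002, 0.003, 0.008, 0],
    [-0.003, 0.003, 0.011, 0],
    [-0.004, 0.003, 0.014, 0],
  ],
)

```text
clock: 44.8
tcp_pos: [0.5531, 0.3106, 0.1385]
eef_rot: [-3.141, -0.001, -1.542]
contact_force: [0.5, -1.8, 4.6]
finger_gap: 0.005
```

move_arm(
  moves=[
    [-0.001, 0, 0.003, 0],
    [-0.0015, 0, 0.006, 0],
    [-0.002, 0, 0.008, 0],
  ],
)

```text
clock: 45.1
tcp_pos: [0.5537, 0.3116, 0.1356]
eef_rot: [-3.14, -0.005, -1.543]
contact_force: [-7.0, -10.4, 32.4]
finger_gap: 0.0
```

```bash
python3 - <<'E'
from h import *
print(manip.get_state()['contact_force'],manip.get_state()['tcp_pos'])
snap("scene","24"); crop("scene","24",140,260,260,380,6)
E
```

```text
[ -7.04140879 -10.35715023  32.38024675] [0.55369733 0.31162693 0.13562113]
```

View pics/scene24_z140_260.png

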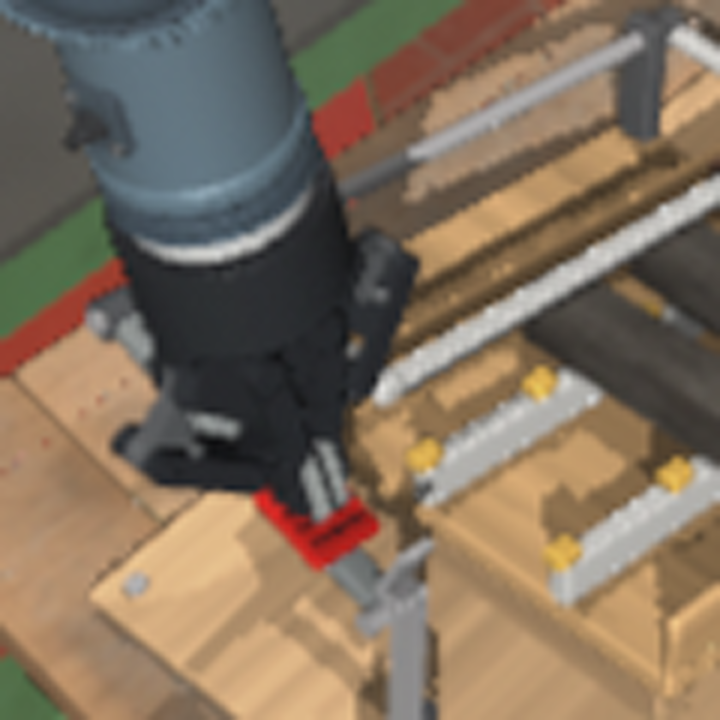

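Force rose to 32 N, so it's at the stop, and the catch hook is over the pin. Back off and check.

move_arm(
  moves=[
    [0, 0, -0.006, 0],
    [0, 0, -0.015, 0],
    [0, 0, -0.04, 0],
    [0, 0, -0.09, 0],
    [0, 0, -0.14, 0],
    [0, 0, -0.19, 0],
    [0.03, 0, -0.22, 0],
    [0.35, 0.05, -0.22, 0],
    [0.35, 0.05, -0.22, 0],
    [0.35, 0.05, -0.22, 0],
    [0.35, 0.1, -0.2, 0],
    [0.45, 0.1, -0.2, 0],
    [0.45, 0.1, -0.2, 0],
    [0.45, 0.1, -0.2, 0],
    [0.45, 0.1, -0.2, 0],
    [0.45, 0.1, -0.2, 0],
    [0.45, 0.1, -0.2, 0],
  ],
)

```text
clock: 46.85
tcp_pos: [0.4623, -0.1455, 0.328]
eef_rot: [3.136, 0.0, -1.553]
contact_force: [0.5, -0.0, 0.2]
finger_gap: -0.003
```

```bash
python3 - <<'E'
from h import *
s=manip.get_state(); print(s['clock'],s['contact_force'],s['tcp_pos'])
snap("scene","25"); crop("scene","25",140,340,220,400,4)
snap("top","25"); crop("top","25",160,320,190,290,5); seats("25")
E
```

```text
46.85 [ 0.53990367 -0.01376453  0.17173442] [ 0.46231972 -0.1455029   0.32800575]
bed c [ 8.5 -0.1] size [259.6 182.5] a 89.9 z [0.0219 0.0285 0.0394] slope_y 0.02 slope_x 0.065 px [245.8 244.6]
```

View pics/scene25_z140_220.png

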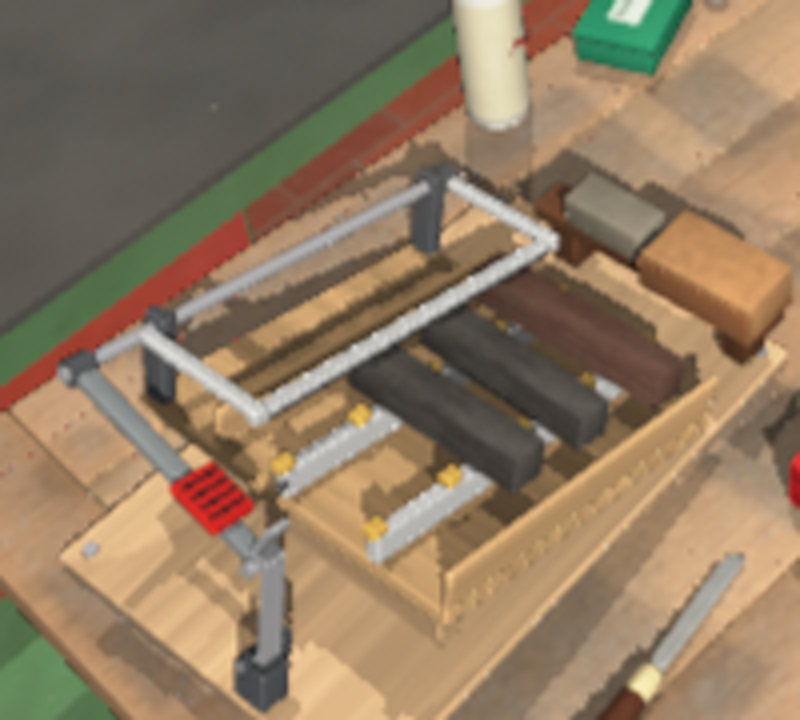

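View pics/top25_z160_190.png

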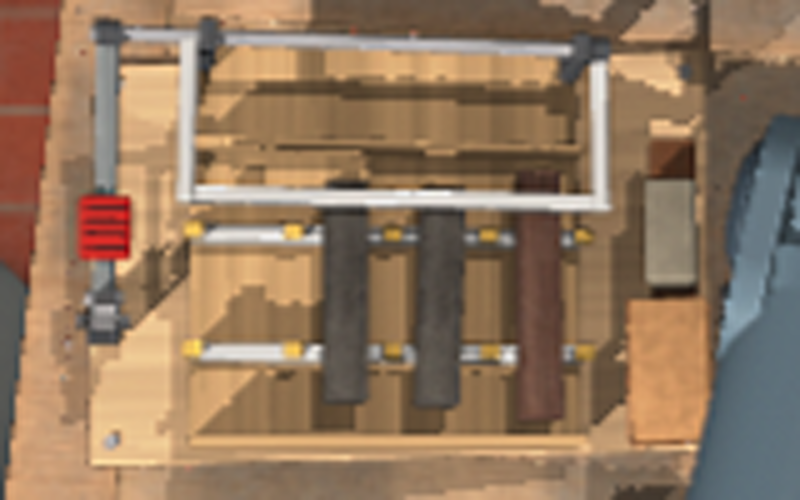

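The bar is shut and held with the gripper away, and the blanks are unchanged. One full-table look before handing in.

```bash
python3 - <<'E'
from h import *
crop("top","25",150,630,150,380,1.65)
for o in objs("25",.075,.11,(.40,.63,-.10,.03)): print(o['c'].round(4),o['L'],o['W'],o['a'],o['z'], "beam axis", rk([[0,-.18,.06]]).round(4))
E
```

```text
[ 0.5597 -0.0341] 68.62080383300781 29.463443756103516 0.9090822339057922 0.08832322583507972 beam axis [[ 0.5252 -0.0352  0.06  ]]
[ 0.4711 -0.0335] 89.80017852783203 51.23247146606445 0.5335217714309692 0.09244645271129359 beam axis [[ 0.5252 -0.0352  0.06  ]]
```

View pics/top25_z150_150.png

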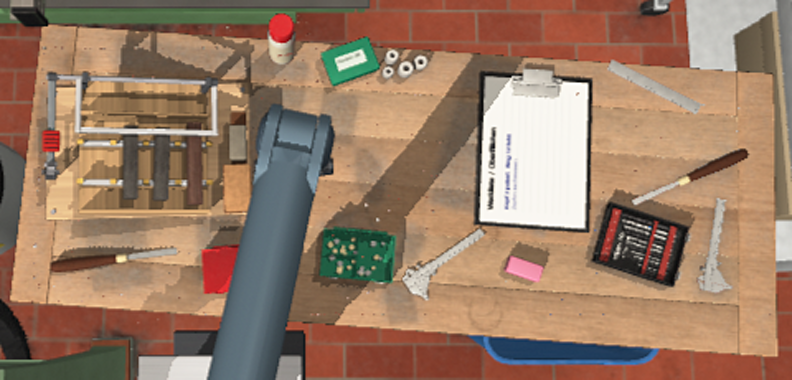

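No further blanks are on the table, the bystanders are unmoved, and the arm is clear.

```bash
python3 - <<'E'
from rig import manip
print(manip.hand_in())
E
```

```text
the job is handed in; nothing more can be done
None
```

The kit rack is packed and handed in at about 47 s of the 210 s allowed. I found three blanks on the table, two black and one red-brown. All three lie across the rails, and the retaining bar is caught shut over them.

- **Blanks:** before the bar was shut they lay at bed y = 31, -29 and -92 mm, square to within about 1.5°. They were centred to within about 4 mm and flat, with their tops at 27 mm. After shutting, the pictures show them unchanged. The numeric check could no longer separate the blanks from the bar, so that last look is by eye.
- **Knocked blank:** one black blank was knocked about 12 mm toward the robot and 10 mm uphill while the arm was away. I slid it back with light pressure from closed fingertips before touching the lever.
- **Tools:** the sanding block and the whetstone lie lengthwise on the tool beam, within 1° of its line and about 2 mm of its centre line.
- **Lever:** I pressed it last, right to the stop, reaching 32 N at the fingertips. With the gripper withdrawn, the lever stayed down and the catch hook showed over the pin.
- **Other things:** the other things on the table and the pink look-alike looked undisturbed in the last top view. The arm was clear of everything at hand-in.
- **Small disagreement:** the beam measured directly lay about 2.5 mm from where the cleat-based fit of the rack put it. That is within calibration error, so I left it.

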